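# Sort the returned bottles and tubs and flag the containers as checked

## Robot

A 6-joint arm with a two-finger parallel gripper is mounted at the origin on the work surface. World frame = base frame: x ahead of the robot, y to its left, z up, the work surface at z = 0. Lengths are in m, angles in degrees, forces in N, time in s.
With the tool pointing down it reaches from about 0.4 to 0.825 m from the base axis. Payload 7 kg.
Tool frame: the origin (TCP) lies between the finger pads; the fingertips stand 17 mm ahead of it and the grasp point (between the pads) lies 2 mm behind it; x points along the fingers, y is the direction in which the jaws open and shut, and the axes are right-handed (so a half turn about x gives the same grasp; the last joint's range is limited). The gripper opens to 88 mm and grips with 3 to 60 N. Pads are 19 mm wide; open, the fingers measure 130 mm over their backs; the gripper's body (78 mm by 193 mm) begins 47 mm behind the grasp point.
Start: joints at [83.486, 20.546, 0.682, 0, -70.136, -16.507], TCP at [0.264, 0.621, 0.244] pointing down, gripper open.
Joint ranges: [-176.03, 176.03], [-82.01, 121.73], [-58.28, 71.71], [-173.87, 95.51], [-174.79, -0.11], [-173.66, 173.66]. Speed limits (degrees/s): [136.94, 136.94, 172.46, 180, 180, 180].

## Interface

Orientations are given as [roll, pitch, yaw] about the fixed x, y, z axes, in that order (R = Rz(yaw) Ry(pitch) Rx(roll)).
In Python, from plant import r gives the robot as it stands.
- The arm moves only by the shell command python3 -m jog 'ROWS' [FORCE]. ROWS is a JSON object of lists of equal length, an entry for each row: "fingers": the opening, from 0 (shut) to 1 (fully open); "dp": the shift along the tool's x, y, z in mm, a list of three; "twist": the turn about the tool's x in degrees. In form: {"fingers": [fingers, ...], "dp": [[dx, dy, dz], ...], "twist": [twist, ...]}. A call has exactly 5 rows; each row is the pose to reach, as a shift and turn from the pose measured when the call began, along the tool's axes at that moment; what a row does not reach only later rows make up. A row lasts 1/10 s, in which the tool goes at most 50 mm and 8.59 degrees, less where a joint would pass 70% of its speed; a pose out of reach is approached as far as the arm can. A call with a gripper value outside its range is refused whole. The fingers move at their own pace and stop on an object; FORCE is the grip in N (left out, the last holds). Time passes only in rows, so rows that repeat a pose let the fingers close, or fill a call up. It gives the time, the measured TCP pose, the force and the opening at its end, in the units of the state.
- r.get_state(): the state, without advancing time (a new reading comes with each control period).
- r.capture(name): name is "scene" or "top" or "wrist"; returns a dict with "frame" (420x560x3 uint8, red, green, blue), "intrinsics" (3x3 intrinsics, pixels), "pose" (4x4, takes a point from camera to world coordinates). Camera axes: x right, y down, z forward; pixel columns grow to the right and rows downward; lengths in m; the calibration is good to about 2 mm. A picture is of the moment at which its call begins. There is no depth.
- r.close_job(): hands the job in, once; it reports no verdict.
The state is a dict: "time_s": time; "joints": joint angles; "qd": joint speeds; "joint_torque": joint torques, N m; "tcp_pos": TCP position; "eef_rot": TCP orientation; "contact_force": force on the tool from outside, world axes, zero at the start; "moment": the same for the moment, N m; "gripper_width": finger opening in m.
Only numpy, scipy, OpenCV 4.12 (cv2) and the standard library are available. Lean on these libraries where they do the work, as an engineer would, in place of code of your own. Each camera call takes 0.05 s, during which the arm holds its last target. There are 200 camera calls.

## Task

Clear the returned medicines off the pharmacy counter: put every amber glass bottle in the long steel tray and every white plastic tub in the square green basket, each resting on the container's floor with none stacked on another. Only when all of them are sorted, take the two wooden flag sticks from their stand and drop one into the pocket of each container, ball end up and right down to the bottom. Leave the cardboard cartons where they stand.

Things in the scene. Friction and masses are not known exactly. Their poses are not given: they have to be found in the camera images.
- bottle1: amber glass tablet bottle with a narrower white screw cap, 60 mm high; round body 34 mm across and 42 mm high, cap 24 mm across. Origin: centre of its underside; z runs up its axis. 60 g. May be absent.
- bottle2: amber glass tablet bottle with a narrower white screw cap, 60 mm high; round body 34 mm across and 42 mm high, cap 24 mm across. Origin: centre of its underside; z runs up its axis. 60 g. May be absent.
- bottle3: amber glass tablet bottle with a narrower white screw cap, 60 mm high; round body 34 mm across and 42 mm high, cap 24 mm across. Origin: centre of its underside; z runs up its axis. 60 g. May be absent.
- bottle4: amber glass tablet bottle with a narrower white screw cap, 60 mm high; round body 34 mm across and 42 mm high, cap 24 mm across. Origin: centre of its underside; z runs up its axis. 60 g. May be absent.
- tub1: squat white plastic ointment tub with a white lid, 42 mm across, 40 mm high. Origin: centre of its underside; z runs up its axis. 50 g. May be absent.
- tub2: squat white plastic ointment tub with a white lid, 42 mm across, 40 mm high. Origin: centre of its underside; z runs up its axis. 50 g. May be absent.
- tub3: squat white plastic ointment tub with a white lid, 42 mm across, 40 mm high. Origin: centre of its underside; z runs up its axis. 50 g. May be absent.
- tub4: squat white plastic ointment tub with a white lid, 42 mm across, 40 mm high. Origin: centre of its underside; z runs up its axis. 50 g. May be absent.
- carton1: brown cardboard carton with a pale band, standing on the counter, 32 mm (x) by 46 mm (y) by 58 mm high, 120 g; a bystander. Origin: centre of its underside.
- carton2: brown cardboard carton with a pale band, standing on the counter, 32 mm (x) by 46 mm (y) by 58 mm high, 120 g; a bystander. Origin: centre of its underside.
- carton3: brown cardboard carton with a pale band, standing on the counter, 32 mm (x) by 46 mm (y) by 58 mm high, 120 g; a bystander. Origin: centre of its underside.
- basket: square open green plastic basket, fixed, 168 by 168 mm outside, walls 4 mm thick, rim 44 mm above the counter. Origin: centre of its underside; x and y along its sides. A flag pocket stands against the outside of its +x wall (see point basket_pocket).
- tray: long narrow open steel tray, fixed, 218 mm (along x) by 88 mm (along y) outside, walls 4 mm thick, rim 44 mm above the counter. Origin: centre of its underside. A flag pocket stands against the outside of its +x end (see point tray_pocket).
- basket_in (a point): centre of the basket's inner floor (clear inside: 160 by 160 mm), 4 mm above the counter and 40 mm below the rim; axes as the basket's.
- basket_pocket (a point): centre of the floor of the basket's flag pocket: an upright square grey tube, 18 by 18 mm inside, 26 by 26 mm outside, closed at the bottom, open at the top, 56 mm deep from this point to its mouth (mouth 60 mm above the counter).
- tray_in (a point): centre of the tray's inner floor (clear inside: 210 (x) by 80 (y) mm), 4 mm above the counter and 40 mm below the rim; axes as the tray's.
- tray_pocket (a point): centre of the floor of the tray's flag pocket: an upright square grey tube, 18 by 18 mm inside, 26 by 26 mm outside, closed at the bottom, open at the top, 56 mm deep from this point to its mouth (mouth 60 mm above the counter).
- stick1: wooden flag stick: round dowel 12 mm across with an 18 mm ball on top, 141 mm long in all (the plain dowel is 123 mm), 25 g. Origin: centre of its foot; z runs up along it to the ball. It starts upright in the -y hole of the stand. The two sticks are alike; either serves either pocket.
- stick2: wooden flag stick: round dowel 12 mm across with an 18 mm ball on top, 141 mm long in all (the plain dowel is 123 mm), 25 g. Origin: centre of its foot; z runs up along it to the ball. It starts upright in the +y hole of the stand. The two sticks are alike; either serves either pocket.
- stand: fixed wooden block, 50 mm (x) by 120 mm (y) by 50 mm high, with two square holes 17 mm wide and 40 mm deep, 30 mm either side of its centre along y, in which the flag sticks stand. Origin: centre of its underside.

How it is judged (in metres and radians):
On the way, in this order (a step that is already met when the one before it is completed fails the run):
1. every bottle is in the tray and every tub in the basket (x of bottle1 in the frame of tray_in between -0.105 and 0.105 m and y of bottle1 in the frame of tray_in between -0.041 and 0.041 m and z of bottle1 in the frame of tray_in between -0.01 and 0.028 m and x of bottle2 in the frame of tray_in between -0.105 and 0.105 m and y of bottle2 in the frame of tray_in between -0.041 and 0.041 m and z of bottle2 in the frame of tray_in between -0.01 and 0.028 m and x of bottle3 in the frame of tray_in between -0.105 and 0.105 m and y of bottle3 in the frame of tray_in between -0.041 and 0.041 m and z of bottle3 in the frame of tray_in between -0.01 and 0.028 m and x of bottle4 in the frame of tray_in between -0.105 and 0.105 m and y of bottle4 in the frame of tray_in between -0.041 and 0.041 m and z of bottle4 in the frame of tray_in between -0.01 and 0.028 m and x of tub1 in the frame of basket_in between -0.081 and 0.081 m and y of tub1 in the frame of basket_in between -0.081 and 0.081 m and z of tub1 in the frame of basket_in between -0.01 and 0.028 m and x of tub2 in the frame of basket_in between -0.081 and 0.081 m and y of tub2 in the frame of basket_in between -0.081 and 0.081 m and z of tub2 in the frame of basket_in between -0.01 and 0.028 m and x of tub3 in the frame of basket_in between -0.081 and 0.081 m and y of tub3 in the frame of basket_in between -0.081 and 0.081 m and z of tub3 in the frame of basket_in between -0.01 and 0.028 m and x of tub4 in the frame of basket_in between -0.081 and 0.081 m and y of tub4 in the frame of basket_in between -0.081 and 0.081 m and z of tub4 in the frame of basket_in between -0.01 and 0.028 m), for 0.2 s.
2. then a first flag stick stands at the bottom of a container's pocket (((horizontal distance between stick1 and tray_pocket below 0.008 m and z of stick1 in the frame of tray_pocket below 0.006 m and angle between stick1's own z axis and vertical below 0.2 rad) or (horizontal distance between stick1 and basket_pocket below 0.008 m and z of stick1 in the frame of basket_pocket below 0.006 m and angle between stick1's own z axis and vertical below 0.2 rad) or (horizontal distance between stick2 and tray_pocket below 0.008 m and z of stick2 in the frame of tray_pocket below 0.006 m and angle between stick2's own z axis and vertical below 0.2 rad) or (horizontal distance between stick2 and basket_pocket below 0.008 m and z of stick2 in the frame of basket_pocket below 0.006 m and angle between stick2's own z axis and vertical below 0.2 rad))), for 0.2 s.
3. a flag stick stands at the bottom of each container's pocket ((((horizontal distance between stick1 and tray_pocket below 0.008 m and z of stick1 in the frame of tray_pocket below 0.006 m and angle between stick1's own z axis and vertical below 0.2 rad) and (horizontal distance between stick2 and basket_pocket below 0.008 m and z of stick2 in the frame of basket_pocket below 0.006 m and angle between stick2's own z axis and vertical below 0.2 rad)) or ((horizontal distance between stick1 and basket_pocket below 0.008 m and z of stick1 in the frame of basket_pocket below 0.006 m and angle between stick1's own z axis and vertical below 0.2 rad) and (horizontal distance between stick2 and tray_pocket below 0.008 m and z of stick2 in the frame of tray_pocket below 0.006 m and angle between stick2's own z axis and vertical below 0.2 rad)))), for 0.2 s.
At the end, for the whole second after the job is handed in: Each bottle present is within the tray, each tub within the basket, its origin under 28 mm above that floor (not stacked); each pocket holds a flag stick, ball up, foot within 6 mm of its floor and 8 mm of its centre, tilt under 0.2 rad; all slower than 0.03 m/s (all of step 1 and (((horizontal distance between stick1 and tray_pocket below 0.008 m and z of stick1 in the frame of tray_pocket below 0.006 m and angle between stick1's own z axis and vertical below 0.2 rad) and (horizontal distance between stick2 and basket_pocket below 0.008 m and z of stick2 in the frame of basket_pocket below 0.006 m and angle between stick2's own z axis and vertical below 0.2 rad)) or ((horizontal distance between stick1 and basket_pocket below 0.008 m and z of stick1 in the frame of basket_pocket below 0.006 m and angle between stick1's own z axis and vertical below 0.2 rad) and (horizontal distance between stick2 and tray_pocket below 0.008 m and z of stick2 in the frame of tray_pocket below 0.006 m and angle between stick2's own z axis and vertical below 0.2 rad))) and linear speed of each of bottle1, bottle2, bottle3, bottle4, tub1, tub2, tub3, tub4, stick1, stick2 below 0.03 m/s); the robot touches nothing.
It fails at once if a carton is moved more than 40 mm or tipped over (carton1) (distance of carton1 from where it was at the start of the episode above 0.04 m or angle between carton1's own z axis and vertical above 0.8 rad).
It fails at once if a carton is moved more than 40 mm or tipped over (carton2) (distance of carton2 from where it was at the start of the episode above 0.04 m or angle between carton2's own z axis and vertical above 0.8 rad).
It fails at once if a carton is moved more than 40 mm or tipped over (carton3) (distance of carton3 from where it was at the start of the episode above 0.04 m or angle between carton3's own z axis and vertical above 0.8 rad).
Of bottle1, bottle2, bottle3, bottle4, tub1, tub2, tub3, tub4 only 5 to 7 are there at a start; the rules pass over those that are not, and their reading is None.
At some moment in a run one of bottle1, bottle2, bottle3, bottle4, tub1, tub2, tub3, tub4 may be knocked a few centimetres aside while the robot is not near it.
It also fails if it takes over 208 s, if anything falls off the work surface, if the arm or the gripper's body presses on something with over 40 N, if the wrist force passes 120 N, or if a joint passes its speed limit or range.

## Working session

There is one attempt and no reset: what is moved stays moved. The work goes in short steps, Python scripts to look and compute and a shell command to move; the robot and the scene stay as the last step left them, time stands still between calls to the robot, and variables do not carry over. Pictures are saved under pics/ and viewed, on a budget of 14 in all, crops included, one or two more only if the job needs it, and the job is handed in when it is done.

```bash
ls; mkdir -p pics
python3 - <<'E'
from plant import r
import cv2,numpy as np
print(r.get_state())
for n in ("scene","top"):
    c=r.capture(n); cv2.imwrite(f"pics/{n}0.png",cv2.cvtColor(c["frame"],cv2.COLOR_RGB2BGR))
    print(n,c["intrinsics"].round(1).tolist(),c["pose"].round(4).tolist())
E
```

```text
pics
{'time_s': 0.0, 'joints': array([ 8.34855588e+01,  2.05896766e+01,  6.33192904e-01, -1.73048921e-02,
       -7.01354960e+01, -1.65092281e+01]), 'qd': array([-0.06549773,  0.09581236, -0.07614428,  0.02036417, -0.00185433,
        0.0260691 ]), 'joint_torque': array([ 1.37873467e-04, -5.82716703e+01,  2.93067563e+01,  6.99720472e+00,
        7.19439398e-03, -1.55749526e-04]), 'tcp_pos': array([0.26383345, 0.6208044 , 0.24264695]), 'eef_rot': array([  96.48075787,   89.90659234, -106.54880464]), 'contact_force': array([ 0.50201186, -0.54943748, -0.02442593]), 'moment': array([-0.01624931,  0.05857293, -0.00555904]), 'gripper_width': 0.08748264052096505}
scene [[477.1, 0.0, 278.2], [0.0, 477.1, 204.9], [0.0, 0.0, 1.0]] [[0.3687, 0.5195, -0.7709, 1.3068], [0.9296, -0.2047, 0.3066, -0.3214], [0.0015, -0.8296, -0.5583, 0.6068], [0.0, 0.0, 0.0, 1.0]]
top [[522.9, 0.0, 277.1], [0.0, 522.9, 196.7], [0.0, 0.0, 1.0]] [[-0.0134, -0.989, 0.1472, 0.3896], [-0.9999, 0.0145, 0.0062, -0.0067], [-0.0082, -0.1471, -0.9891, 1.2417], [0.0, 0.0, 0.0, 1.0]]
```

View pics/top0.png

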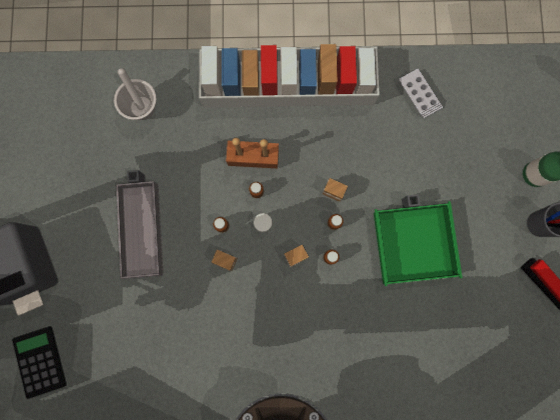

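View pics/scene0.png

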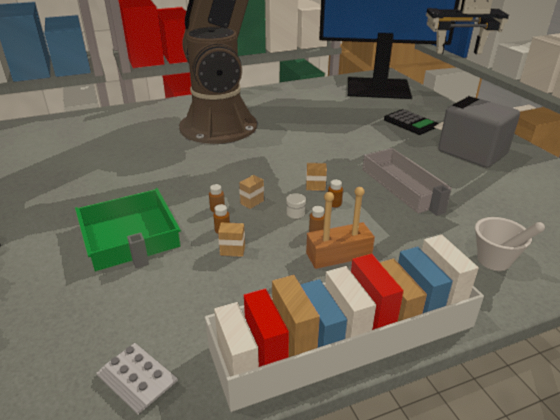

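The counter holds 4 bottles (top-view caps ≈(256,188), (220,224), (336,221), (332,257)) and one tub (262,222). The cartons are at (335,188), (224,260) and (296,256). The tray is at left with its pocket at (134,176), the basket at right with its pocket at (412,201), and the stand at (252,154).

```bash
cat > h.py <<'E'
from plant import r
import cv2,numpy as np
from scipy.spatial.transform import Rotation as Rot
def p2w(c,uv,z):
    d=c["pose"][:3,:3]@np.linalg.solve(c["intrinsics"],[uv[0],uv[1],1.]);o=c["pose"][:3,3]
    return o+d*(z-o[2])/d[2]
def w2p(c,p):
    q=c["pose"][:3,:3].T@(np.array(p)-c["pose"][:3,3]);q=c["intrinsics"]@q;return q[:2]/q[2]
def blobs(mask,lo,hi):
    n,l,s,ce=cv2.connectedComponentsWithStats(mask.astype(np.uint8))
    return [(ce[i],s[i,4],l==i) for i in range(1,n) if lo<=s[i,4]<=hi]
def items(c=None):
    c=c or r.capture("top");hsv=cv2.cvtColor(c["frame"],cv2.COLOR_RGB2HSV)
    m=(hsv[...,2]>130)&(hsv[...,1]<70); m[:110]=0
    out=[]
    for ce,a,_ in blobs(m,30,600):
        if 100<ce[0]<500 and ce[1]<310:
            k='tub' if a>170 else 'bot'
            out.append((k,a,ce.round(1).tolist(),p2w(c,ce,.04 if k=='tub' else .06)[:2].round(4).tolist()))
    return out
def to(p,jaw=None):
    """dp (mm), twist (deg) to world p with the jaw axis at world angle jaw (deg, mod 180)"""
    s=r.get_state();R=Rot.from_euler('xyz',s["eef_rot"],degrees=True).as_matrix()
    dp=R.T@(np.array(p)-s["tcp_pos"])*1e3
    a=np.degrees(np.arctan2(R[1,1],R[0,1])); tw=0 if jaw is None else -((jaw-a+90)%180-90)
    print("dp",dp.round(1),"twist",round(tw,1),"jaw",round(a,1),"tcp",s["tcp_pos"].round(4),"j6",s["joints"][5].round(0),"w",round(s["gripper_width"],4),"t",s["time_s"])
E
python3 - <<'E'
from h import *
c=r.capture("top")
for i in items(c):print(i)
hsv=cv2.cvtColor(c["frame"],cv2.COLOR_RGB2HSV)
g=(hsv[...,0]>45)&(hsv[...,0]<80)&(hsv[...,1]>150);b=max(blobs(g,500,99999),key=lambda b:b[1])
print('basket',cv2.minAreaRect(np.argwhere(b[2])[:,::-1].astype(np.float32)))
im=c["frame"]; 
f=lambda x0,y0,x1,y1,s:cv2.resize(im[y0:y1,x0:x1],None,fx=s,fy=s,interpolation=cv2.INTER_CUBIC)
A=f(100,150,180,290,4);B=f(360,185,475,295,4)
o=np.zeros((600,800,3),np.uint8);o[:560,:320]=A;o[:440,330:790]=B
cv2.imwrite("pics/crop1.png",o[...,::-1])
# warm blobs
m=(hsv[...,0]<18)&(hsv[...,1]>110)&(hsv[...,2]>50)
for ce,a,mm in blobs(m,40,3000):
    if 190<ce[0]<370 and 120<ce[1]<290: print('warm',a,ce.round(1),cv2.minAreaRect(np.argwhere(mm)[:,::-1].astype(np.float32)))
to([.26,.62,.24],0)
E
```

```text
('bot', np.int32(163), [135.7, 113.9], [0.7666, 0.3298])
('bot', np.int32(67), [425.8, 112.2], [0.7599, -0.3492])
('bot', np.int32(83), [255.3, 187.2], [0.5881, 0.0503])
('tub', np.int32(359), [147.2, 226.5], [0.5031, 0.3018])
('tub', np.int32(257), [262.4, 221.7], [0.5105, 0.0355])
('bot', np.int32(87), [336.3, 219.9], [0.5102, -0.1328])
('bot', np.int32(88), [219.0, 222.9], [0.5071, 0.1334])
('bot', np.int32(90), [332.1, 256.2], [0.4286, -0.121])
basket ((417.345458984375, 243.5707550048828), (75.85530853271484, 79.83214569091797), 83.82982635498047)
warm 1306 [251.9 153.6] ((252.0061492919922, 152.3892364501953), (51.7535285949707, 28.067829132080078), 3.1798300743103027)
warm 284 [335.2 188.3] ((335.2371520996094, 188.2165069580078), (19.697715759277344, 14.417915344238281), 23.96249008178711)
warm 79 [256.8 191.9] ((256.800048828125, 190.40000915527344), (13.200000762939453, 14.40000057220459), 53.13010025024414)
warm 84 [333.5 222.5] ((335.0, 221.0), (14.0, 14.0), 90.0)
warm 71 [222.  225.4] ((220.0, 224.0), (14.0, 14.0), 90.0)
warm 280 [296.  254.9] ((295.9076232910156, 254.91400146484375), (13.806904792785645, 20.35121726989746), 61.38954162597656)
warm 281 [223.1 259.6] ((223.20687866210938, 259.5172424316406), (20.22119140625, 13.91848373413086), 23.198591232299805)
warm 78 [329.5 257.1] ((331.0, 257.0), (14.0, 14.0), 90.0)
dp [2.9 2.4 3.2] twist 67.0 jaw -113.0 tcp [0.2639 0.6209 0.2429] j6 -17.0 w 0.0879 t 0.15
```

View pics/crop1.png

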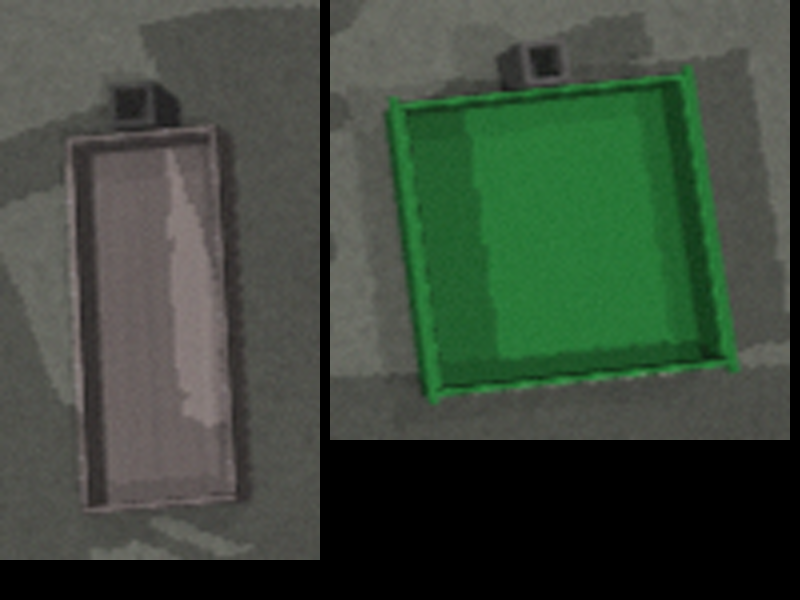

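Crop: tray rim corners are (67,141), (215,127), (237,498), (86,510), with the pocket mouth at (133,103). Basket rim corners are (390,100), (690,68), (737,370), (433,400), with the pocket mouth at (546,62).

Run:
```python
from h import *
c=r.capture("top")
def cont(cs,f,name):
    P=np.array([p2w(c,f(*q),.044)[:2] for q in cs]); ce=P.mean(0)
    ax=(P[0]+P[1]-P[2]-P[3]); print(name,'centre',ce.round(4),'sides',[round(np.linalg.norm(P[i]-P[i-1])*1e3) for i in range(4)],'x angle',np.degrees(np.arctan2(ax[1],ax[0])).round(1))
    return ce,ax/np.linalg.norm(ax)
ft=lambda x,y:(x/4+99.6,y/4+149.6); fb=lambda x,y:((x-330)/4+359.6,y/4+184.6)
ce,ax=cont([(67,141),(215,127),(237,498),(86,510)],ft,'tray')
print('tpocket',p2w(c,ft(133,103),.06)[:2].round(4),'expected',(ce+ax*.122).round(4))
ay=np.array([-ax[1],ax[0]])
for x,y in((-60,18),(-20,-18),(20,18),(60,-18)):print((x,y),(ce+ax*x/1e3+ay*y/1e3).round(4))
ce,ax=cont([(390,100),(690,68),(737,370),(433,400)],fb,'basket')
print('bpocket',p2w(c,fb(546,62),.06)[:2].round(4),'expected',(ce+ax*.097).round(4))
for uv in((335,188),(296,255),(223,259.6)):print('carton',p2w(c,uv,.058)[:2].round(3))
for uv in((236,142),(263,144)):print('ball',p2w(c,uv,.142)[:2].round(4))
to([.510,-.133,.24],90)
```

```text
tray centre [0.498  0.3232] sides [213, 86, 215, 86] x angle 4.6
tpocket [0.62   0.3324] expected [0.6196 0.3331]
(-60, 18) [0.4367 0.3363]
(-20, -18) [0.4795 0.3036]
(20, 18) [0.5165 0.3427]
(60, -18) [0.5593 0.3101]
basket centre [ 0.4567 -0.3184] sides [172, 174, 173, 173] x angle 5.5
bpocket [ 0.553 -0.31 ] expected [ 0.5533 -0.309 ]
carton [ 0.584 -0.132]
carton [ 0.432 -0.04 ]
carton [0.424 0.124]
ball [0.674  0.0874]
ball [0.6687 0.0291]
dp [   3.7  597.7 -521.4] twist -23.0 jaw -113.0 tcp [0.2639 0.621  0.243 ] j6 -17.0 w 0.0878 t 0.2
```

```bash
python3 -c "
from h import *
to([.507,.1334,.12],90)"
```

```text
dp [ 123.4  353.6 -414.4] twist -23.0 jaw -113.0 tcp [0.2639 0.621  0.243 ] j6 -17.0 w 0.0878 t 0.2
```

```bash
python3 -m jog '{"fingers":[0.85,0.85,0.85,0.85,0.85],"dp":[[0,25,-29],[0,55,-64],[0,85,-100],[0,115,-135],[0,135,-158]],"twist":[0,0,0,0,0]}' 20
python3 -m jog '{"fingers":[0.85,0.85,0.85,0.85,0.85],"dp":[[15,30,-35],[30,60,-70],[45,90,-105],[60,115,-135],[60,135,-158]],"twist":[0,0,0,0,0]}'
python3 -m jog '{"fingers":[0.85,0.85,0.85,0.85,0.85],"dp":[[15,25,-29],[30,50,-58],[50,70,-82],[63,84,-98],[63,84,-98]],"twist":[-5,-10,-15,-20,-23]}'
python3 -c "
from h import *
print(items()); to([.507,.1334,.026],90)"
```

```text
time_s: 0.7
tcp_pos: [0.3572, 0.4323, 0.2432]
eef_rot: [92.9, 89.9, -110.2]
contact_force: [-0.2, -0.0, 0.4]
gripper_width: 0.0748
time_s: 1.2
tcp_pos: [0.4492, 0.2431, 0.1815]
eef_rot: [71.2, 89.7, -131.9]
contact_force: [0.3, -0.0, 0.2]
gripper_width: 0.0742
time_s: 1.7
tcp_pos: [0.5055, 0.1243, 0.1165]
eef_rot: [39.5, 89.5, -140.7]
contact_force: [-1.5, 0.9, 0.2]
gripper_width: 0.0745
[('tub', np.int32(191), [135.7, 113.9], [0.7731, 0.3355]), ('bot', np.int32(86), [426.2, 112.3], [0.7596, -0.3502]), ('bot', np.int32(80), [255.5, 187.1], [0.5883, 0.0499]), ('bot', np.int32(127), [266.6, 222.2], [0.5073, 0.0254]), ('bot', np.int32(80), [336.6, 219.9], [0.5102, -0.1334]), ('tub', np.int32(230), [101.6, 244.6], [0.463, 0.4057]), ('bot', np.int32(93), [332.1, 256.1], [0.4287, -0.1208]), ('bot', np.int32(62), [151.0, 265.3], [0.4139, 0.2859])]
dp [91.4 -8.5 -1.7] twist 0.0 jaw -90.0 tcp [0.5058 0.1254 0.1175] j6 54.0 w 0.0744 t 1.75
```

```bash
python3 -m jog '{"fingers":[0.85,0.85,0.85,0.85,0.85],"dp":[[0,-4,-1],[0,-8,-2],[0,-8,-2],[0,-8,-2],[0,-8,-2]],"twist":[0,0,0,0,0]}' | head -2
python3 - <<'E'
from h import *
c=r.capture("wrist"); im=np.ascontiguousarray(c["frame"][...,::-1])
for z,col in((.06,(0,255,0)),(0,(0,0,255))):
    u=w2p(c,[.507,.1334,z]);print(u);cv2.drawMarker(im,tuple(int(x) for x in u),col,0,12)
cv2.imwrite("pics/w1.png",im)
to([.507,.1334,.026],90)
E
```

```text
time_s: 2.25
tcp_pos: [0.5077, 0.1338, 0.1176]
[278.63154453 234.95968269]
[278.10796364 209.0863979 ]
dp [91.6 -0.2  0.3] twist 0.0 jaw -90.0 tcp [0.5077 0.1337 0.1176] j6 54.0 w 0.0744 t 2.3
```

View pics/w1.png

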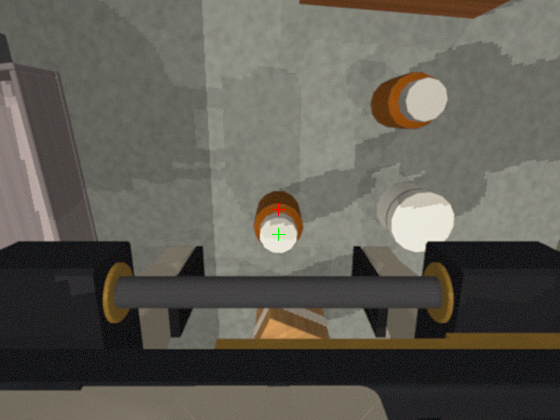

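The markers sit on the cap at (279,235), so the calibration is good. Grasping.

```bash
python3 -m jog '{"fingers":[0.85,0.85,0.85,0.85,0.85],"dp":[[25,0,0],[50,0,0],[75,0,0],[91,0,0],[91,0,0]],"twist":[0,0,0,0,0]}' 20|tail -4
python3 -m jog '{"fingers":[0.3,0.2,0.2,0.2,0.2],"dp":[[0,0,0],[0,0,0],[0,0,0],[0,0,0],[0,0,0]],"twist":[0,0,0,0,0]}'|tail -4
python3 -m jog '{"fingers":[0.2,0.2,0.2,0.2,0.2],"dp":[[-20,0,0],[-45,0,0],[-70,0,0],[-95,0,0],[-100,0,0]],"twist":[0,0,0,0,0]}'|tail -4
python3 -c "
from h import *
to([.4367,.3363,.13],4.6)"
```

```text
tcp_pos: [0.5058, 0.1324, 0.0246]
eef_rot: [38.6, 89.4, -141.4]
contact_force: [-0.4, 0.1, 0.1]
gripper_width: 0.0744
tcp_pos: [0.5061, 0.1325, 0.0251]
eef_rot: [38.9, 89.4, -141.1]
contact_force: [0.2, 0.1, 0.5]
gripper_width: 0.0399
tcp_pos: [0.5083, 0.1339, 0.1283]
eef_rot: [48.9, 89.7, -131.1]
contact_force: [0.6, -0.1, -1.6]
gripper_width: 0.0334
dp [  -2.3 -202.4   71.5] twist 85.4 jaw -90.0 tcp [0.5083 0.1339 0.1283] j6 54.0 w 0.0334 t 3.8
```

```bash
python3 -m jog '{"fingers":[0.2,0.2,0.2,0.2,0.2],"dp":[[-2,-30,11],[-2,-70,25],[-2,-110,39],[-2,-150,53],[-2,-170,60]],"twist":[8,16,24,32,40]}'|tail -4
python3 -c "
from h import *
to([.4367,.3363,.13],4.6)"
```

```text
tcp_pos: [0.4471, 0.3064, 0.1295]
eef_rot: [86.5, 89.7, -133.7]
contact_force: [-0.1, -0.2, -0.0]
gripper_width: 0.0331
dp [ -0.5 -16.1  27.2] twist 45.2 jaw -130.2 tcp [0.4471 0.3064 0.1295] j6 -5.0 w 0.0331 t 4.3
```

```bash
python3 -m jog '{"fingers":[0.2,0.2,0.2,0.2,0.2],"dp":[[0,-8,12],[0,-16,27],[0,-16,27],[0,-16,27],[0,-16,27]],"twist":[8,16,24,32,42]}'|tail -4
python3 - <<'E'
from h import *
c=r.capture("scene"); im=c["frame"];u=w2p(c,r.get_state()["tcp_pos"]).astype(int);print(u)
im=im[max(0,u[1]-70):u[1]+130,u[0]-110:u[0]+110][...,::-1]
cv2.imwrite("pics/s1.png",cv2.resize(im,None,fx=3,fy=3)[:600])
to([.4367,.3363,.036],4.6)
E
```

```text
tcp_pos: [0.4363, 0.336, 0.1288]
eef_rot: [127.6, 89.7, -133.5]
contact_force: [0.4, -0.3, -0.6]
gripper_width: 0.0338
[399 125]
dp [92.8 -0.8  0.7] twist 3.7 jaw -171.7 tcp [0.4364 0.3358 0.1288] j6 -50.0 w 0.0334 t 4.85
```

View pics/s1.png

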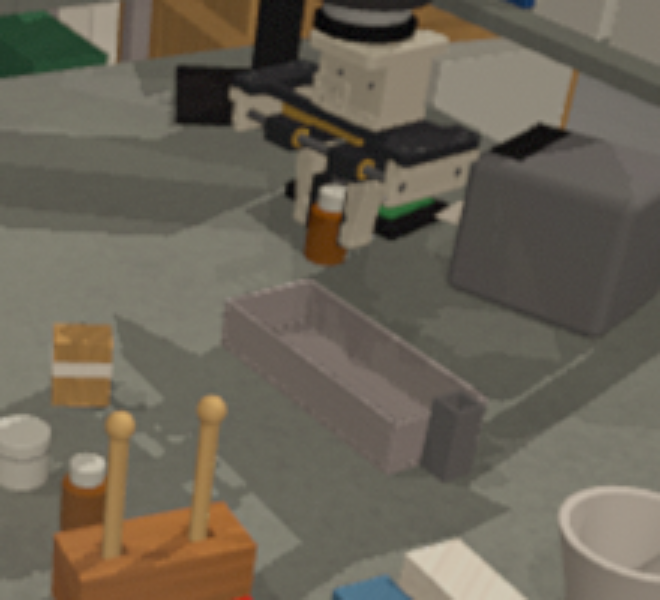

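```bash
python3 -m jog '{"fingers":[0.2,0.2,0.2,0.2,0.2],"dp":[[25,-1,1],[50,-1,1],[75,-1,1],[90,-1,1],[94,-1,1]],"twist":[2,4,4,4,4]}'|tail -4
python3 -m jog '{"fingers":[0.2,0.46,0.46,0.46,0.46],"dp":[[0,0,0],[0,0,0],[0,0,0],[0,0,0],[0,0,0]],"twist":[0,0,0,0,0]}'|tail -4
python3 -m jog '{"fingers":[0.46,0.46,0.46,0.46,0.46],"dp":[[-20,0,0],[-45,0,0],[-70,0,0],[-95,0,0],[-100,0,0]],"twist":[0,0,0,0,0]}'|tail -4
python3 - <<'E'
from h import *
c=r.capture("top")
print([i for i in items(c) if i[3][0]<.7]);to([.588,.0503,.13],90)
c=r.capture("wrist");cv2.imwrite("pics/w2.png",c["frame"][...,::-1])
E
```

```text
tcp_pos: [0.4358, 0.3355, 0.0345]
eef_rot: [135.4, 89.5, -130.0]
contact_force: [-14.3, -4.0, 32.0]
gripper_width: 0.0338
tcp_pos: [0.4358, 0.3354, 0.0344]
eef_rot: [135.4, 89.5, -130.1]
contact_force: [-0.3, 0.0, -0.5]
gripper_width: 0.0404
tcp_pos: [0.4375, 0.3374, 0.1374]
eef_rot: [135.5, 89.7, -129.9]
contact_force: [1.0, 0.3, 0.3]
gripper_width: 0.0402
[('bot', np.int32(78), [255.4, 187.0], [0.5887, 0.0502]), ('tub', np.int32(376), [147.0, 222.5], [0.5124, 0.3024]), ('tub', np.int32(267), [262.5, 222.2], [0.5095, 0.0354]), ('bot', np.int32(78), [336.6, 219.8], [0.5105, -0.1335]), ('bot', np.int32(115), [107.6, 228.2], [0.4988, 0.3865]), ('bot', np.int32(81), [130.3, 255.6], [0.4362, 0.3333]), ('bot', np.int32(80), [332.5, 256.1], [0.4287, -0.1218]), ('bot', np.int32(76), [150.0, 264.0], [0.4167, 0.2882])]
dp [   7.4 -127.4 -297.9] twist -85.4 jaw -175.4 tcp [0.4372 0.3371 0.1368] j6 -53.0 w 0.0401 t 6.4
```

View pics/w2.png

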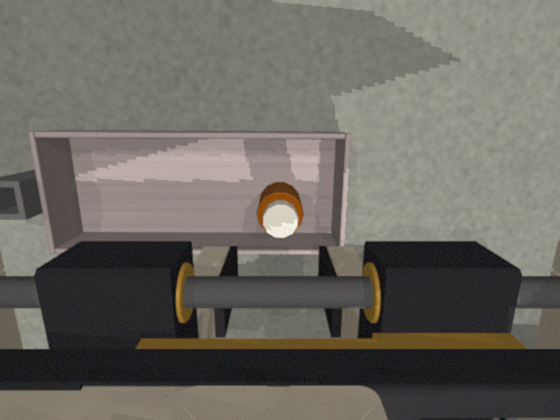

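Bottle 1 stands in the tray; its cap is at (280,220) in the wrist view. Next is the bottle near the stand, so I'll check the camera's offset first.

```bash
python3 - <<'E'
from h import *
c=r.capture("wrist");s=r.get_state();R=Rot.from_euler('xyz',s["eef_rot"],degrees=True).as_matrix()
print('cam in tool mm',(R.T@(c["pose"][:3,3]-s["tcp_pos"])*1e3).round(0))
E
python3 -m jog '{"fingers":[0.7,0.7,0.7,0.7,0.7],"dp":[[0,-15,-35],[0,-33,-78],[0,-50,-118],[0,-68,-160],[0,-80,-190]],"twist":[-8,-16,-24,-32,-42]}'|tail -4
python3 -c "
from h import *
to([.588,.0503,.13],90)"
```

```text
cam in tool mm [-141.    1.  -70.]
tcp_pos: [0.5311, 0.1505, 0.1334]
eef_rot: [89.1, 89.3, -135.7]
contact_force: [0.9, -0.4, 0.1]
gripper_width: 0.0609
dp [   3.7   31.  -111. ] twist -44.8 jaw -134.8 tcp [0.5311 0.1505 0.1334] j6 9.0 w 0.0609 t 7.0
```

```bash
python3 -m jog '{"fingers":[0.7,0.7,0.7,0.7,0.7],"dp":[[-10,0,0],[-20,0,0],[-30,0,0],[-30,0,0],[-30,0,0]],"twist":[8,16,24,32,42]}'|tail -4
python3 -m jog '{"fingers":[0.7,0.7,0.7,0.7,0.7],"dp":[[0,0,0],[0,0,0],[0,0,0],[0,0,0],[0,0,0]],"twist":[8,16,24,32,42]}'|tail -4
python3 -m jog '{"fingers":[0.7,0.7,0.7,0.7,0.7],"dp":[[0,0,0],[0,0,0],[0,0,0],[0,0,0],[0,0,0]],"twist":[8,16,24,32,42]}'|tail -4
python3 -c "
from h import *
to([.588,.0503,.16],90)"
```

```text
tcp_pos: [0.5308, 0.1504, 0.1621]
eef_rot: [127.4, 89.2, -138.3]
contact_force: [0.1, -0.6, -0.2]
gripper_width: 0.0612
tcp_pos: [0.5301, 0.15, 0.1604]
eef_rot: [166.4, 89.1, -140.3]
contact_force: [-0.6, -0.2, 0.1]
gripper_width: 0.0615
tcp_pos: [0.5294, 0.1496, 0.1587]
eef_rot: [-154.2, 88.9, -141.8]
contact_force: [0.0, -0.6, 0.9]
gripper_width: 0.0613
dp [  -1.  -109.6   35.9] twist 12.4 jaw 102.4 tcp [0.5294 0.1496 0.1587] j6 -114.0 w 0.0613 t 8.5
```

```bash
python3 -m jog '{"fingers":[0.7,0.7,0.7,0.7,0.7],"dp":[[0,-30,10],[0,-70,23],[0,-110,36],[0,-110,36],[0,-110,36]],"twist":[4,8,12,12,12]}'|tail -4
python3 -c "
from h import *
print([i for i in items() if i[3][0]<.7]);to([.588,.0503,.026],90)"
```

```text
tcp_pos: [0.5876, 0.0487, 0.1571]
eef_rot: [-145.2, 88.8, -144.9]
contact_force: [-0.5, 0.5, -0.3]
gripper_width: 0.0611
[('tub', np.int32(298), [140.7, 161.3], [0.6573, 0.3206]), ('tub', np.int32(224), [271.1, 170.7], [0.6302, 0.0142]), ('tub', np.int32(571), [393.0, 182.0], [0.599, -0.2695]), ('tub', np.int32(337), [229.0, 204.1], [0.5526, 0.1127]), ('tub', np.int32(309), [262.1, 221.3], [0.5115, 0.0363]), ('bot', np.int32(94), [336.2, 220.1], [0.5099, -0.1325]), ('tub', np.int32(228), [292.4, 234.3], [0.4806, -0.0331]), ('bot', np.int32(39), [475.3, 238.9], [0.4629, -0.4441]), ('tub', np.int32(217), [361.2, 263.6], [0.4116, -0.1886]), ('bot', np.int32(93), [332.1, 256.1], [0.4287, -0.1208]), ('bot', np.int32(57), [485.8, 255.6], [0.4251, -0.4649]), ('bot', np.int32(90), [335.0, 281.8], [0.3718, -0.1257]), ('bot', np.int32(70), [223.9, 288.7], [0.36, 0.122]), ('bot', np.int32(90), [237.6, 298.1], [0.339, 0.0916]), ('bot', np.int32(31), [387.0, 296.3], [0.3384, -0.24])]
dp [131.5   2.5   2.8] twist 0.4 jaw 90.4 tcp [0.5874 0.0494 0.1575] j6 -114.0 w 0.0616 t 9.05
```

```bash
python3 -m jog '{"fingers":[0.7,0.7,0.7,0.7,0.7],"dp":[[30,2,2],[65,2,2],[100,2,2],[125,2,2],[131,2,2]],"twist":[0,0,0,0,0]}' 20|tail -4
python3 -m jog '{"fingers":[0.2,0.2,0.2,0.2,0.2],"dp":[[0,0,0],[0,0,0],[0,0,0],[0,0,0],[0,0,0]],"twist":[0,0,0,0,0]}'|tail -4
python3 -m jog '{"fingers":[0.2,0.2,0.2,0.2,0.2],"dp":[[0,0,0],[-20,0,0],[-50,0,0],[-85,0,0],[-110,0,0]],"twist":[0,0,0,0,0]}'|tail -4
python3 -c "
from h import *
to([.4795,.3036,.14],4.6)"
```

```text
tcp_pos: [0.5845, 0.0501, 0.0233]
eef_rot: [-148.5, 88.5, -148.1]
contact_force: [-0.5, -0.1, 0.4]
gripper_width: 0.061
tcp_pos: [0.5853, 0.0504, 0.0245]
eef_rot: [-147.6, 88.6, -147.1]
contact_force: [-1.5, 0.7, 5.0]
gripper_width: 0.0339
tcp_pos: [0.5879, 0.0519, 0.1367]
eef_rot: [-146.3, 88.7, -145.8]
contact_force: [0.5, 0.8, -0.6]
gripper_width: 0.0337
dp [  -4.5  252.5 -106.5] twist 85.9 jaw 90.5 tcp [0.5879 0.0519 0.1367] j6 -114.0 w 0.0337 t 10.55
```

```bash
python3 -m jog '{"fingers":[0.2,0.2,0.2,0.2,0.2],"dp":[[-3,30,-13],[-3,75,-32],[-3,120,-50],[-3,165,-70],[-3,200,-84]],"twist":[-8,-16,-24,-32,-42]}'|tail -4
python3 -m jog '{"fingers":[0.2,0.2,0.2,0.2,0.2],"dp":[[0,0,0],[0,0,0],[0,0,0],[0,0,0],[0,0,0]],"twist":[-8,-16,-24,-32,-42]}'|tail -4
python3 -c "
from h import *
to([.4795,.3036,.14],4.6)"
```

```text
tcp_pos: [0.5011, 0.2531, 0.139]
eef_rot: [172.1, 88.7, -146.5]
contact_force: [0.7, 0.4, -0.7]
gripper_width: 0.0341
tcp_pos: [0.5009, 0.253, 0.139]
eef_rot: [130.8, 88.7, -146.9]
contact_force: [0.9, 0.4, -0.4]
gripper_width: 0.0338
dp [-1.2 27.9 47.3] twist -12.3 jaw 172.3 tcp [0.5009 0.253  0.139 ] j6 -54.0 w 0.0338 t 11.55
```

```bash
python3 -m jog '{"fingers":[0.2,0.2,0.2,0.2,0.2],"dp":[[0,14,24],[0,28,47],[0,28,47],[0,28,47],[0,28,47]],"twist":[-6,-12,-12,-12,-12]}'|tail -4
python3 -c "
from h import *
to([.4795,.3036,.032],4.6)"
```

```text
tcp_pos: [0.4793, 0.3028, 0.1387]
eef_rot: [119.1, 88.7, -146.6]
contact_force: [-0.1, 0.5, -0.5]
gripper_width: 0.0337
dp [106.6  -2.4   2. ] twist -0.3 jaw -175.7 tcp [0.4793 0.3028 0.1387] j6 -47.0 w 0.0337 t 12.05
```

```bash
python3 -m jog '{"fingers":[0.2,0.2,0.2,0.2,0.2],"dp":[[25,-2,2],[55,-2,2],[80,-2,2],[98,-2,2],[105,-2,2]],"twist":[0,0,0,0,0]}'|tail -4
python3 -m jog '{"fingers":[0.2,0.46,0.46,0.46,0.46],"dp":[[0,0,0],[0,0,0],[0,0,0],[0,0,0],[0,0,0]],"twist":[0,0,0,0,0]}'|tail -4
python3 -m jog '{"fingers":[0.46,0.46,0.46,0.46,0.46],"dp":[[-20,0,0],[-45,0,0],[-75,0,0],[-105,0,0],[-130,0,0]],"twist":[0,0,0,0,0]}'|tail -4
python3 - <<'E'
from h import *
print([i for i in items() if i[3][0]<.7 and i[3][0]>.4]);to([.510,-.133,.16],90)
E
```

```text
tcp_pos: [0.4786, 0.3019, 0.0318]
eef_rot: [121.0, 88.5, -144.8]
contact_force: [-0.5, -0.4, -1.1]
gripper_width: 0.0334
tcp_pos: [0.4789, 0.3023, 0.0326]
eef_rot: [120.1, 88.6, -145.8]
contact_force: [-0.7, 0.2, 0.6]
gripper_width: 0.0403
tcp_pos: [0.4818, 0.3043, 0.1647]
eef_rot: [119.3, 88.7, -146.5]
contact_force: [0.0, 0.7, 0.5]
gripper_width: 0.0404
[('tub', np.int32(237), [146.5, 214.1], [0.5322, 0.304]), ('bot', np.int32(105), [121.4, 200.2], [0.5625, 0.3572]), ('tub', np.int32(261), [262.6, 221.9], [0.5102, 0.0352]), ('bot', np.int32(79), [336.6, 219.8], [0.5104, -0.1334]), ('bot', np.int32(69), [143.7, 236.0], [0.4798, 0.3041]), ('bot', np.int32(92), [332.1, 256.2], [0.4286, -0.121]), ('bot', np.int32(79), [150.1, 263.9], [0.417, 0.2881])]
dp [  12.6    5.7 -439.3] twist -85.8 jaw -175.8 tcp [0.4835 0.3056 0.1689] j6 -47.0 w 0.0401 t 13.6
```

```bash
python3 -m jog '{"fingers":[0.7,0.7,0.7,0.7,0.7],"dp":[[0,0,-30],[0,0,-75],[0,0,-120],[0,0,-165],[0,0,-210]],"twist":[0,0,0,0,0]}'|tail -4
python3 -m jog '{"fingers":[0.7,0.7,0.7,0.7,0.7],"dp":[[0,1,-45],[0,2,-90],[0,3,-135],[0,4,-180],[0,5,-220]],"twist":[-8,-16,-24,-32,-42]}'|tail -4
python3 -m jog '{"fingers":[0.7,0.7,0.7,0.7,0.7],"dp":[[0,0,0],[0,0,0],[0,0,0],[0,0,0],[0,0,0]],"twist":[-8,-16,-24,-32,-42]}'|tail -4
python3 - <<'E'
from h import *
to([.510,-.133,.15],90)
E
```

```text
tcp_pos: [0.4988, 0.0947, 0.1711]
eef_rot: [118.1, 89.1, -147.7]
contact_force: [0.8, -0.1, -0.6]
gripper_width: 0.0612
tcp_pos: [0.51, -0.1225, 0.1732]
eef_rot: [80.8, 89.1, -146.1]
contact_force: [0.9, 0.3, 0.4]
gripper_width: 0.0615
tcp_pos: [0.51, -0.1225, 0.1734]
eef_rot: [40.6, 89.1, -145.3]
contact_force: [0.5, -0.2, -0.0]
gripper_width: 0.0614
dp [23.5 10.2 -1.4] twist -5.9 jaw -95.9 tcp [ 0.51   -0.1225  0.1734] j6 76.0 w 0.0614 t 15.1
```

```bash
python3 -m jog '{"fingers":[0.7,0.7,0.7,0.7,0.7],"dp":[[20,5,0],[45,10,-1],[60,10,-1],[60,10,-1],[60,10,-1]],"twist":[-3,-6,-6,-6,-6]}'|tail -4
python3 - <<'E'
from h import *
print([i for i in items() if i[3][0]<.7 and i[3][0]>.4]);
to([.5104,-.1334,.026],90)
E
```

```text
tcp_pos: [0.5094, -0.1331, 0.1139]
eef_rot: [35.6, 89.1, -144.3]
contact_force: [0.3, 0.0, 0.3]
gripper_width: 0.0616
[('tub', np.int32(232), [271.6, 192.8], [0.5777, 0.0136]), ('tub', np.int32(296), [146.9, 214.4], [0.5315, 0.3031]), ('bot', np.int32(99), [118.0, 219.8], [0.5175, 0.3635]), ('bot', np.int32(57), [327.6, 227.2], [0.494, -0.1127]), ('bot', np.int32(84), [143.1, 236.6], [0.4786, 0.3054]), ('bot', np.int32(86), [130.1, 255.5], [0.4364, 0.3336]), ('bot', np.int32(92), [332.1, 256.2], [0.4286, -0.121]), ('bot', np.int32(101), [150.9, 264.0], [0.4167, 0.2863])]
dp [88.4 -0.4 -1.5] twist 0.1 jaw -89.9 tcp [ 0.5099 -0.1331  0.1144] j6 83.0 w 0.0612 t 15.65
```

```bash
python3 -m jog '{"fingers":[0.7,0.7,0.7,0.7,0.7],"dp":[[20,0,-1],[45,0,-1],[70,0,-1],[84,0,-1],[87,0,-1]],"twist":[0,0,0,0,0]}' 20|tail -4
python3 -m jog '{"fingers":[0.2,0.2,0.2,0.2,0.2],"dp":[[0,0,0],[0,0,0],[0,0,0],[0,0,0],[0,0,0]],"twist":[0,0,0,0,0]}'|tail -4
python3 -m jog '{"fingers":[0.2,0.2,0.2,0.2,0.2],"dp":[[0,0,0],[-20,0,0],[-50,0,0],[-90,0,0],[-130,0,0]],"twist":[0,0,0,0,0]}'|tail -4
python3 -m jog '{"fingers":[0.2,0.2,0.2,0.2,0.2],"dp":[[0,-30,0],[0,-70,0],[0,-115,0],[0,-160,0],[0,-205,0]],"twist":[0,0,0,0,0]}'|tail -4
python3 -c "
from h import *
to([.5165,.3427,.15],4.6)"
```

```text
tcp_pos: [0.5097, -0.1337, 0.0269]
eef_rot: [36.0, 89.2, -143.9]
contact_force: [0.0, -0.1, -0.1]
gripper_width: 0.0613
tcp_pos: [0.5103, -0.1337, 0.0277]
eef_rot: [39.3, 89.2, -140.6]
contact_force: [-0.6, 0.7, 5.1]
gripper_width: 0.0333
tcp_pos: [0.511, -0.1326, 0.1587]
eef_rot: [36.0, 89.2, -143.9]
contact_force: [0.9, 0.5, -1.5]
gripper_width: 0.0341
tcp_pos: [0.5102, 0.074, 0.157]
eef_rot: [35.6, 89.2, -144.3]
contact_force: [1.3, -0.1, -0.2]
gripper_width: 0.0339
dp [   4.6 -268.8   -6.7] twist 85.5 jaw -89.9 tcp [0.5102 0.074  0.157 ] j6 60.0 w 0.0339 t 17.65
```

```bash
python3 -m jog '{"fingers":[0.2,0.2,0.2,0.2,0.2],"dp":[[0,-35,-1],[0,-80,-2],[0,-125,-3],[0,-170,-4],[0,-210,-5]],"twist":[8,16,24,32,42]}'|tail -4
python3 -m jog '{"fingers":[0.2,0.2,0.2,0.2,0.2],"dp":[[0,0,0],[0,0,0],[0,0,0],[0,0,0],[0,0,0]],"twist":[8,16,24,32,42]}'|tail -4
python3 -c "
from h import *
to([.5165,.3427,.15],4.6)"
```

```text
tcp_pos: [0.5145, 0.286, 0.1551]
eef_rot: [76.4, 89.2, -144.4]
contact_force: [0.7, 0.1, 0.4]
gripper_width: 0.0333
tcp_pos: [0.5143, 0.2859, 0.1548]
eef_rot: [117.3, 89.1, -144.4]
contact_force: [-0.6, 0.1, 0.2]
gripper_width: 0.0337
dp [  4.2 -10.4  55.9] twist 3.6 jaw -171.8 tcp [0.5143 0.2859 0.1548] j6 -40.0 w 0.0337 t 18.65
```

```bash
python3 -m jog '{"fingers":[0.2,0.2,0.2,0.2,0.2],"dp":[[10,-5,28],[25,-10,56],[40,-10,56],[40,-10,56],[40,-10,56]],"twist":[2,4,4,4,4]}'|tail -4
python3 -c "
from h import *
to([.5165,.3427,.034],4.6)"
```

```text
tcp_pos: [0.5154, 0.342, 0.1141]
eef_rot: [122.8, 89.1, -143.0]
contact_force: [0.6, -0.1, -0.2]
gripper_width: 0.0338
dp [80.  -2.3  1.3] twist -0.4 jaw -175.8 tcp [0.5154 0.342  0.1141] j6 -47.0 w 0.0338 t 19.15
```

```bash
python3 -m jog '{"fingers":[0.2,0.2,0.2,0.2,0.2],"dp":[[20,-2,1],[45,-2,1],[65,-2,1],[75,-2,1],[79,-2,1]],"twist":[0,0,0,0,0]}'|tail -4
python3 -m jog '{"fingers":[0.2,0.46,0.46,0.46,0.46],"dp":[[0,0,0],[0,0,0],[0,0,0],[0,0,0],[0,0,0]],"twist":[0,0,0,0,0]}'|tail -4
python3 -m jog '{"fingers":[0.46,0.46,0.46,0.46,0.46],"dp":[[-20,0,0],[-45,0,0],[-75,0,0],[-105,0,0],[-130,0,0]],"twist":[0,0,0,0,0]}'|tail -4
python3 - <<'E'
from h import *
print([i for i in items() if i[3][0]<.7 and i[3][0]>.4]);to([.5102,.0352,.16],90)
E
```

```text
tcp_pos: [0.5164, 0.3419, 0.035]
eef_rot: [123.6, 89.0, -142.1]
contact_force: [-0.3, -0.5, -0.2]
gripper_width: 0.0335
tcp_pos: [0.5165, 0.3422, 0.0355]
eef_rot: [122.9, 89.1, -142.9]
contact_force: [0.4, 0.1, -0.5]
gripper_width: 0.0403
tcp_pos: [0.5185, 0.3436, 0.1675]
eef_rot: [122.6, 89.2, -143.2]
contact_force: [0.6, 0.7, -0.0]
gripper_width: 0.0401
[('bot', np.int32(105), [100.1, 180.7], [0.6085, 0.4076]), ('bot', np.int32(80), [144.9, 203.4], [0.5543, 0.3031]), ('tub', np.int32(271), [262.1, 222.0], [0.5098, 0.0363]), ('bot', np.int32(76), [127.5, 219.8], [0.5173, 0.3418]), ('bot', np.int32(79), [143.2, 236.5], [0.4787, 0.3052]), ('bot', np.int32(81), [130.3, 255.6], [0.4362, 0.3333]), ('bot', np.int32(92), [332.1, 256.2], [0.4286, -0.121]), ('bot', np.int32(77), [150.1, 264.0], [0.4167, 0.2881])]
dp [  13.6   33.  -308. ] twist -85.7 jaw -175.7 tcp [0.5201 0.3449 0.1719] j6 -47.0 w 0.0404 t 20.7
```

```bash
python3 -c "
from h import *
to([.4286,-.121,.14],4.6)"
python3 -m jog '{"fingers":[0.7,0.7,0.7,0.7,0.7],"dp":[[0,10,-35],[0,21,-80],[0,32,-120],[0,44,-165],[0,55,-205]],"twist":[0,0,0,0,0]}'|tail -4
python3 -c "
from h import *
to([.4286,-.121,.14],4.6)"
```

```text
dp [  35.   125.9 -457.5] twist -0.3 jaw -175.7 tcp [0.5201 0.3449 0.1719] j6 -47.0 w 0.0404 t 20.7
tcp_pos: [0.4798, 0.1346, 0.1734]
eef_rot: [121.8, 89.5, -143.9]
contact_force: [1.1, -0.3, 0.2]
gripper_width: 0.0611
dp [  35.1   70.  -250.8] twist -0.3 jaw -175.7 tcp [0.4798 0.1346 0.1734] j6 -34.0 w 0.0611 t 21.2
```

```bash
python3 -m jog '{"fingers":[0.7,0.7,0.7,0.7,0.7],"dp":[[0,12,-44],[0,24,-88],[0,37,-132],[0,50,-176],[0,60,-212]],"twist":[0,0,0,0,0]}'|tail -4
python3 -m jog '{"fingers":[0.7,0.7,0.7,0.7,0.7],"dp":[[0,8,-30],[10,9,-36],[30,9,-36],[30,9,-36],[30,9,-36]],"twist":[0,0,0,0,0]}'|tail -4
python3 -c "
from h import *
print([i for i in items() if i[3][0]<.7 and i[3][0]>.4])
to([.4286,-.121,.026],4.6)"
```

```text
tcp_pos: [0.4349, -0.0832, 0.1751]
eef_rot: [123.8, 89.5, -141.9]
contact_force: [2.1, -0.8, 0.1]
gripper_width: 0.061
tcp_pos: [0.4284, -0.1197, 0.1453]
eef_rot: [121.9, 89.5, -143.8]
contact_force: [0.5, -0.4, -0.0]
gripper_width: 0.0616
[('bot', np.int32(79), [144.8, 203.5], [0.5542, 0.3032]), ('tub', np.int32(228), [262.3, 220.4], [0.5136, 0.0359]), ('bot', np.int32(78), [127.3, 219.8], [0.5172, 0.3423]), ('bot', np.int32(46), [149.5, 227.2], [0.4997, 0.2913]), ('bot', np.int32(79), [143.2, 236.6], [0.4786, 0.3052]), ('tub', np.int32(267), [263.5, 257.5], [0.4285, 0.0339]), ('bot', np.int32(81), [130.3, 255.6], [0.4362, 0.3333]), ('bot', np.int32(92), [150.6, 264.2], [0.4164, 0.287])]
dp [119.8  -0.4  -0.8] twist -0.2 jaw -175.6 tcp [ 0.4289 -0.1196  0.1458] j6 -6.0 w 0.0615 t 22.25
```

```bash
python3 -m jog '{"fingers":[0.7,0.7,0.7,0.7,0.7],"dp":[[30,0,-1],[65,0,-1],[95,0,-1],[113,0,-1],[119,0,-1]],"twist":[0,0,0,0,0]}' 20|tail -4
python3 -m jog '{"fingers":[0.2,0.2,0.2,0.2,0.2],"dp":[[0,0,0],[0,0,0],[0,0,0],[0,0,0],[0,0,0]],"twist":[0,0,0,0,0]}'|tail -4
python3 -m jog '{"fingers":[0.2,0.2,0.2,0.2,0.2],"dp":[[0,0,0],[-20,0,0],[-50,0,0],[-90,0,0],[-130,0,0]],"twist":[0,0,0,0,0]}'|tail -4
python3 -m jog '{"fingers":[0.2,0.2,0.2,0.2,0.2],"dp":[[0,-10,30],[0,-22,70],[0,-34,110],[0,-48,155],[0,-61,200]],"twist":[0,0,0,0,0]}'|tail -4
python3 -c "
from h import *
to([.5593,.3101,.15],4.6)"
```

```text
tcp_pos: [0.4279, -0.1208, 0.0258]
eef_rot: [119.7, 89.4, -145.9]
contact_force: [0.2, 0.2, -0.5]
gripper_width: 0.0614
tcp_pos: [0.4286, -0.1207, 0.0266]
eef_rot: [125.7, 89.5, -139.9]
contact_force: [-1.5, 1.4, 6.0]
gripper_width: 0.0334
tcp_pos: [0.4287, -0.1201, 0.1579]
eef_rot: [121.4, 89.5, -144.2]
contact_force: [0.6, -0.1, -1.0]
gripper_width: 0.0336
tcp_pos: [0.4741, 0.0856, 0.1567]
eef_rot: [121.2, 89.5, -144.4]
contact_force: [0.5, -0.2, -1.2]
gripper_width: 0.0333
dp [   5.  -102.2  217.4] twist -0.2 jaw -175.6 tcp [0.4741 0.0856 0.1567] j6 -29.0 w 0.0333 t 24.25
```

```bash
python3 -m jog '{"fingers":[0.2,0.2,0.2,0.2,0.2],"dp":[[0,-18,36],[0,-36,75],[0,-55,115],[0,-75,160],[0,-97,207]],"twist":[0,0,0,0,0]}'|tail -4
python3 -m jog '{"fingers":[0.2,0.2,0.2,0.2,0.2],"dp":[[0,-5,10],[20,-5,10],[40,-5,10],[40,-5,10],[40,-5,10]],"twist":[0,0,0,0,0]}'|tail -4
python3 -c "
from h import *
to([.5593,.3101,.033],4.6)"
```

```text
tcp_pos: [0.5544, 0.2993, 0.155]
eef_rot: [120.7, 89.5, -144.9]
contact_force: [0.7, -0.0, -0.4]
gripper_width: 0.0333
tcp_pos: [0.5583, 0.3089, 0.115]
eef_rot: [123.1, 89.4, -142.5]
contact_force: [0.1, -0.8, -0.4]
gripper_width: 0.0337
dp [82.  -1.8  1.5] twist -0.2 jaw -175.6 tcp [0.5583 0.3089 0.115 ] j6 -42.0 w 0.0337 t 25.25
```

```bash
python3 -m jog '{"fingers":[0.2,0.2,0.2,0.2,0.2],"dp":[[20,-2,1],[45,-2,1],[65,-2,1],[77,-2,1],[81,-2,1]],"twist":[0,0,0,0,0]}'|tail -4
python3 -m jog '{"fingers":[0.2,0.46,0.46,0.46,0.46],"dp":[[0,0,0],[0,0,0],[0,0,0],[0,0,0],[0,0,0]],"twist":[0,0,0,0,0]}'|tail -4
python3 -m jog '{"fingers":[0.46,0.46,0.46,0.46,0.46],"dp":[[-20,0,0],[-45,0,0],[-75,0,0],[-105,0,0],[-130,0,0]],"twist":[0,0,0,0,0]}'|tail -4
python3 - <<'E'
from h import *
print([i for i in items() if i[3][0]<.7 and i[3][0]>.4]);to([.5102,.0352,.15],90)
E
```

```text
tcp_pos: [0.5596, 0.3094, 0.0337]
eef_rot: [124.1, 89.4, -141.6]
contact_force: [-0.7, -0.6, -2.0]
gripper_width: 0.0336
tcp_pos: [0.5598, 0.3096, 0.0343]
eef_rot: [123.6, 89.5, -142.1]
contact_force: [-0.2, -0.3, 0.9]
gripper_width: 0.0404
tcp_pos: [0.561, 0.3105, 0.1664]
eef_rot: [123.8, 89.5, -141.8]
contact_force: [0.9, 0.7, 0.9]
gripper_width: 0.0408
[('bot', np.int32(83), [120.0, 157.5], [0.6626, 0.3635]), ('bot', np.int32(59), [143.4, 200.5], [0.5611, 0.3068]), ('tub', np.int32(280), [262.2, 222.1], [0.5098, 0.036]), ('bot', np.int32(77), [143.2, 236.6], [0.4785, 0.305]), ('bot', np.int32(79), [130.2, 255.6], [0.4362, 0.3335]), ('bot', np.int32(81), [150.1, 264.0], [0.4168, 0.2882])]
dp [  21.5   73.7 -271.5] twist -85.6 jaw -175.6 tcp [0.5628 0.3116 0.1709] j6 -42.0 w 0.0404 t 26.8
```

```bash
python3 -m jog '{"fingers":[0.75,0.75,0.75,0.75,0.75],"dp":[[0,9,-33],[0,20,-75],[0,31,-115],[0,43,-160],[0,55,-205]],"twist":[0,0,0,0,0]}'|tail -4
python3 -m jog '{"fingers":[0.75,0.75,0.75,0.75,0.75],"dp":[[0,9,-35],[0,18,-66],[40,18,-66],[60,18,-66],[60,18,-66]],"twist":[0,0,0,0,0]}'|tail -4
python3 -c "
from h import *
print([i for i in items() if i[3][0]<.7 and i[3][0]>.4])
to([.510,.036,.024],4.6)"
```

```text
tcp_pos: [0.5231, 0.1015, 0.1715]
eef_rot: [147.1, 89.9, -118.4]
contact_force: [1.1, -0.0, -0.4]
gripper_width: 0.0654
tcp_pos: [0.5083, 0.0332, 0.1093]
eef_rot: [115.9, 89.6, -149.7]
contact_force: [-0.6, -0.1, 0.2]
gripper_width: 0.0658
[('bot', np.int32(75), [142.3, 200.8], [0.5604, 0.3091]), ('tub', np.int32(226), [161.7, 227.2], [0.5012, 0.2682])]
dp [87.  -0.8  2.4] twist -0.2 jaw -175.6 tcp [0.5097 0.0337 0.111 ] j6 -22.0 w 0.0653 t 27.85
```

```bash
python3 -m jog '{"fingers":[0.75,0.75,0.75,0.75,0.75],"dp":[[20,0,2],[45,0,2],[65,0,2],[81,0,2],[86,0,2]],"twist":[0,0,0,0,0]}' 20|tail -4
python3 -m jog '{"fingers":[0.3,0.3,0.3,0.3,0.3],"dp":[[0,0,0],[0,0,0],[0,0,0],[0,0,0],[0,0,0]],"twist":[0,0,0,0,0]}'|tail -4
python3 -m jog '{"fingers":[0.3,0.3,0.3,0.3,0.3],"dp":[[0,0,0],[-20,0,0],[-50,0,0],[-90,0,0],[-130,0,0]],"twist":[0,0,0,0,0]}'|tail -4
python3 -m jog '{"fingers":[0.3,0.3,0.3,0.3,0.3],"dp":[[0,5,-30],[0,9,-70],[0,14,-110],[0,19,-155],[0,25,-200]],"twist":[0,0,0,0,0]}'|tail -4
python3 -c "
from h import *
to([.4567,-.3184,.13],5.5)"
```

```text
tcp_pos: [0.5095, 0.0359, 0.0249]
eef_rot: [127.9, 89.7, -137.6]
contact_force: [-0.1, -0.3, -0.3]
gripper_width: 0.0656
tcp_pos: [0.5101, 0.0362, 0.0258]
eef_rot: [139.9, 89.8, -125.5]
contact_force: [-1.8, 1.0, 6.8]
gripper_width: 0.0416
tcp_pos: [0.5097, 0.0362, 0.157]
eef_rot: [130.4, 89.8, -135.1]
contact_force: [2.6, 0.5, -1.1]
gripper_width: 0.0413
tcp_pos: [0.5001, -0.1666, 0.1578]
eef_rot: [134.2, 89.8, -131.2]
contact_force: [1.8, 0.4, -1.2]
gripper_width: 0.0418
dp [  28.3   55.2 -147.8] twist -1.0 jaw -175.5 tcp [ 0.5001 -0.1666  0.1578] j6 1.0 w 0.0418 t 29.85
```

Tub held; TCP needs ≈ .031 in the basket.

```bash
python3 -m jog '{"fingers":[0.3,0.3,0.3,0.3,0.3],"dp":[[0,15,-40],[0,35,-90],[0,52,-138],[10,55,-148],[30,55,-148]],"twist":[0,0,0,0,0]}'|tail -4
python3 -m jog '{"fingers":[0.3,0.3,0.3,0.3,0.3],"dp":[[20,0,0],[45,0,0],[70,0,0],[90,0,0],[97,0,0]],"twist":[0,0,0,0,0]}'|tail -4
python3 -m jog '{"fingers":[0.3,0.6,0.6,0.6,0.6],"dp":[[0,0,0],[0,0,0],[0,0,0],[0,0,0],[0,0,0]],"twist":[0,0,0,0,0]}'|tail -4
python3 -m jog '{"fingers":[0.6,0.6,0.6,0.6,0.6],"dp":[[-20,0,0],[-50,0,0],[-90,0,0],[-135,0,0],[-175,0,0]],"twist":[0,0,0,0,0]}'|tail -4
python3 -m jog '{"fingers":[0.6,0.6,0.6,0.6,0.6],"dp":[[0,-10,20],[0,-25,50],[0,-45,90],[0,-60,130],[0,-70,150]],"twist":[0,0,0,0,0]}'|tail -4
python3 - <<'E'
from h import *
c=r.capture("top");print(items(c));cv2.imwrite("pics/top2.png",c["frame"][...,::-1])
to([.67,.0291,.25],90)
E
```

```text
tcp_pos: [0.4568, -0.3212, 0.129]
eef_rot: [175.8, 89.8, -89.8]
contact_force: [0.0, 0.8, -0.3]
gripper_width: 0.0416
tcp_pos: [0.4552, -0.3209, 0.0297]
eef_rot: [118.0, 89.7, -147.7]
contact_force: [-4.9, 4.2, 23.0]
gripper_width: 0.042
tcp_pos: [0.4555, -0.3209, 0.0301]
eef_rot: [125.4, 89.8, -140.3]
contact_force: [-0.3, -0.3, -0.9]
gripper_width: 0.0525
tcp_pos: [0.456, -0.3205, 0.2076]
eef_rot: [143.0, 89.8, -122.7]
contact_force: [1.1, -0.4, -0.7]
gripper_width: 0.0525
tcp_pos: [0.5149, -0.1631, 0.2074]
eef_rot: [152.9, 89.8, -112.7]
contact_force: [0.1, -0.3, 1.4]
gripper_width: 0.0526
[('bot', np.int32(40), [111.0, 114.3], [0.7665, 0.3877]), ('tub', np.int32(207), [135.3, 113.9], [0.7729, 0.3365]), ('bot', np.int32(99), [397.2, 118.1], [0.7466, -0.2818]), ('bot', np.int32(92), [426.3, 112.3], [0.7594, -0.3503]), ('bot', np.int32(74), [410.1, 120.8], [0.7397, -0.3116]), ('tub', np.int32(285), [298.2, 124.8], [0.7399, -0.0514]), ('bot', np.int32(37), [180.6, 122.8], [0.7433, 0.224]), ('bot', np.int32(159), [220.7, 122.6], [0.7424, 0.1301]), ('bot', np.int32(31), [320.0, 122.9],
[... 917 characters left out ...]
 [0.4227, -0.1277]), ('bot', np.int32(109), [150.7, 264.1], [0.4165, 0.2867]), ('tub', np.int32(379), [355.9, 269.1], [0.3994, -0.176]), ('bot', np.int32(35), [134.7, 275.9], [0.3907, 0.3219]), ('bot', np.int32(94), [346.3, 283.8], [0.367, -0.1507]), ('bot', np.int32(31), [202.8, 284.6], [0.3694, 0.1692]), ('bot', np.int32(102), [366.0, 290.6], [0.3516, -0.1939]), ('bot', np.int32(35), [340.1, 292.9], [0.3474, -0.1362]), ('bot', np.int32(104), [389.7, 297.6], [0.3357, -0.2458]), ('bot', np.int32(35), [196.6, 298.1], [0.3402, 0.1828]), ('bot', np.int32(43), [373.1, 308.7], [0.3119, -0.2082])]
dp [ -43.1 -168.3  178.2] twist -85.5 jaw -175.5 tcp [ 0.516  -0.1618  0.2074] j6 1.0 w 0.0523 t 32.4
```

View pics/top2.png

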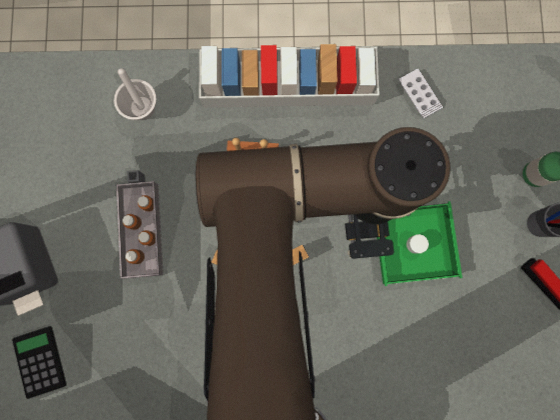

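All four bottles stand in the tray (caps ≈(145,203), (131,220), (146,237), (133,256)), and the tub is in the basket at (418,244). Next, the sticks.

```bash
python3 -m jog '{"fingers":[0.4,0.4,0.4,0.4,0.4],"dp":[[-20,-30,33],[-40,-65,70],[-60,-100,105],[-72,-130,140],[-72,-140,150]],"twist":[-8,-16,-24,-32,-42]}'|tail -4
python3 -m jog '{"fingers":[0.4,0.4,0.4,0.4,0.4],"dp":[[0,0,0],[0,0,0],[0,0,0],[0,0,0],[0,0,0]],"twist":[-8,-16,-24,-32,-42]}'|tail -4
python3 -c "
from h import *
to([.674,.0874,.28],90)"
```

```text
tcp_pos: [0.6464, 0.0018, 0.2808]
eef_rot: [-172.4, 89.8, -36.9]
contact_force: [0.1, -0.2, -0.3]
gripper_width: 0.0349
tcp_pos: [0.6463, 0.0018, 0.2808]
eef_rot: [146.4, 89.8, -37.1]
contact_force: [1.2, -0.6, -0.1]
gripper_width: 0.0354
dp [  0.7 -87.2 -22.4] twist -3.6 jaw -93.6 tcp [0.6463 0.0018 0.2808] j6 69.0 w 0.0354 t 33.4
```

```bash
python3 -m jog '{"fingers":[0.4,0.4,0.4,0.4,0.4],"dp":[[0,-30,-8],[0,-65,-16],[0,-87,-22],[0,-87,-22],[0,-87,-22]],"twist":[-2,-4,-4,-4,-4]}'|tail -4
python3 - <<'E'
from h import *
c=r.capture("wrist"); im=np.ascontiguousarray(c["frame"][...,::-1])
for p in([.674,.0874,.142],[.6687,.0291,.142]):
    u=w2p(c,p);print(u);cv2.drawMarker(im,tuple(int(x) for x in u),(0,255,0),0,12)
cv2.imwrite("pics/w3.png",im)
to([.674,.0874,.113],90)
E
```

```text
tcp_pos: [0.6735, 0.0877, 0.2803]
eef_rot: [130.5, 89.8, -49.0]
contact_force: [0.1, 0.0, -0.1]
gripper_width: 0.0351
[278.25122512 202.28802439]
[346.82204018 208.87819545]
dp [167.5  -0.7  -0.2] twist 0.4 jaw -89.6 tcp [0.6734 0.0871 0.2805] j6 67.0 w 0.0353 t 33.95
```

View pics/w3.png

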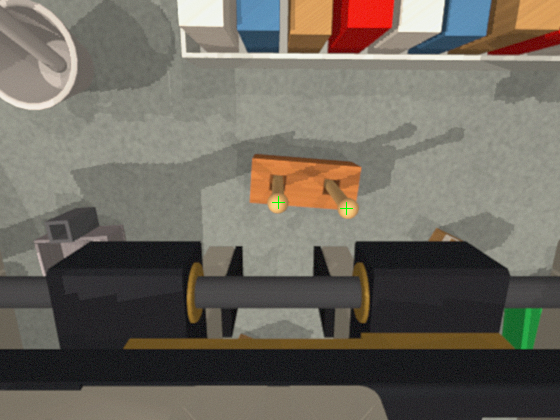

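Both ball markers fit: (278,202) and (347,209). Descending on the +y stick.

```bash
python3 -m jog '{"fingers":[0.4,0.4,0.4,0.4,0.4],"dp":[[30,0,0],[70,0,0],[110,0,0],[145,0,0],[165,0,0]],"twist":[0,0,0,0,0]}'|tail -4
python3 -m jog '{"fingers":[0.4,0.1,0.05,0.05,0.05],"dp":[[1,0,0],[1,0,0],[1,0,0],[1,0,0],[1,0,0]],"twist":[0,0,0,0,0]}' 20|tail -4
python3 -m jog '{"fingers":[0.05,0.05,0.05,0.05,0.05],"dp":[[0,0,0],[-10,0,0],[-30,0,0],[-60,0,0],[-90,0,0]],"twist":[0,0,0,0,0]}'|tail -4
python3 -m jog '{"fingers":[0.05,0.05,0.05,0.05,0.05],"dp":[[-20,0,0],[-50,0,0],[-65,0,0],[-65,0,0],[-65,0,0]],"twist":[0,0,0,0,0]}'|tail -4
python3 - <<'E'
from h import *
c=r.capture("wrist"); im=c["frame"][...,::-1]
d=r.capture("scene");s=r.get_state();u=w2p(d,s["tcp_pos"]).astype(int);print(u)
k=d["frame"][max(0,u[1]-60):u[1]+120,u[0]-90:u[0]+90][...,::-1]
o=np.zeros((420,790,3),np.uint8);o[:,:420]=im[:,70:490];k=cv2.resize(k,(360,int(k.shape[0]*2)));o[:k.shape[0],425:785]=k
cv2.imwrite("pics/w4.png",o)
to([.620,.3328,.27],90)
E
```

```text
tcp_pos: [0.672, 0.0851, 0.1125]
eef_rot: [64.4, 89.8, -115.3]
contact_force: [-1.2, -0.5, -0.7]
gripper_width: 0.0349
tcp_pos: [0.6729, 0.0853, 0.1133]
eef_rot: [116.2, 89.8, -63.4]
contact_force: [-0.6, -0.1, 3.2]
gripper_width: 0.0159
tcp_pos: [0.6726, 0.0854, 0.2047]
eef_rot: [103.4, 89.8, -76.3]
contact_force: [0.4, 0.1, 0.0]
gripper_width: 0.0159
tcp_pos: [0.6723, 0.0857, 0.27]
eef_rot: [116.0, 89.9, -63.6]
contact_force: [0.2, 0.6, -0.4]
gripper_width: 0.0159
[363 126]
dp [  -2.  -247.5   50.5] twist 0.3 jaw -89.7 tcp [0.6719 0.0856 0.2687] j6 67.0 w 0.0161 t 36.05
```

View pics/w4.png

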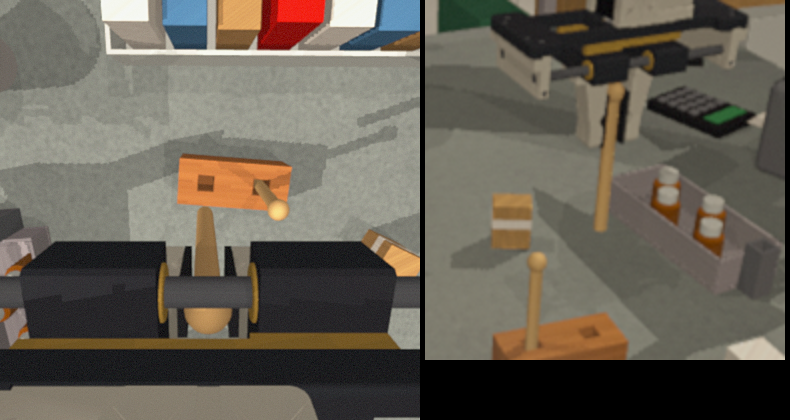

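Run:
```python
from h import *
a=r.capture("scene");b=r.capture("wrist")
P=lambda c:c["intrinsics"]@np.linalg.inv(c["pose"])[:3]
for n,s,w in(("foot",(361,181),(276,211)),("ball",(369,111),(277,316))):
    X=cv2.triangulatePoints(P(a),P(b),np.array(s,float),np.array(w,float)).ravel();X=X[:3]/X[3];print(n,X.round(4),w2p(a,X).round(1),w2p(b,X).round(1))
t=r.get_state()["tcp_pos"]
for dz in(-.103,.029):print(dz,(t+[0,0,dz]).round(4),w2p(a,t+[0,0,dz]).round(1),w2p(b,t+[0,0,dz]).round(1))
to(t,90)
```

```text
foot [0.6752 0.0891 0.1625] [360.3 180.8] [273.1 208.6]
ball [0.6738 0.0892 0.2972] [367.9 110.3] [269.2 307.4]
-0.103 [0.6721 0.0855 0.1656] [357.8 178.8] [277.9 213.7]
0.029 [0.6721 0.0855 0.2976] [365.4 110. ] [279.2 312.2]
dp [0. 0. 0.] twist 0.3 jaw -89.7 tcp [0.6721 0.0855 0.2686] j6 67.0 w 0.016 t 36.15
```

Straight-stick projections agree with the picture, so the stick hangs vertical. Moving to the tray pocket.

```bash
python3 -m jog '{"fingers":[0.05,0.05,0.05,0.05,0.05],"dp":[[0,-25,5],[0,-60,12],[0,-100,20],[0,-140,29],[0,-170,35]],"twist":[0,0,0,0,0]}'|tail -4
python3 -m jog '{"fingers":[0.05,0.05,0.05,0.05,0.05],"dp":[[0,-30,6],[0,-60,12],[20,-78,16],[50,-78,16],[70,-78,16]],"twist":[0,0,0,0,0]}'|tail -4
python3 - <<'E'
from h import *
to([.620,.3328,.186],90)
c=r.capture("wrist"); im=np.ascontiguousarray(c["frame"][...,::-1]);t=r.get_state()["tcp_pos"]
for p,col in(([.6198,.3328,.06],(0,255,0)),(t-[0,0,.103],(0,0,255))):
    u=w2p(c,p);print(u);cv2.drawMarker(im,tuple(int(x) for x in u),col,0,10)
cv2.imwrite("pics/w5.png",cv2.resize(im[80:300,150:410],None,fx=2.5,fy=2.5))
E
```

```text
tcp_pos: [0.6351, 0.2573, 0.2671]
eef_rot: [58.7, 89.7, -120.9]
contact_force: [0.4, -0.3, -0.7]
gripper_width: 0.0159
tcp_pos: [0.6172, 0.3354, 0.1939]
eef_rot: [48.3, 89.6, -131.3]
contact_force: [0.2, -0.1, -0.9]
gripper_width: 0.0156
dp [ 7.9  2.5 -2.8] twist 0.4 jaw -89.6 tcp [0.6172 0.3354 0.1939] j6 46.0 w 0.0156 t 37.15
[280.4873493  200.06306239]
[279.13022508 213.55590243]
```

View pics/w5.png

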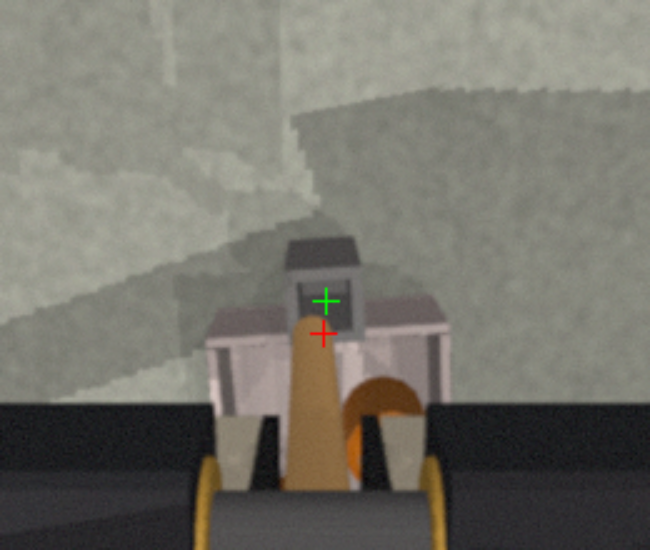

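The mouth centre at crop (325,304) matches its marker, while the foot sits at ≈(311,328), about 3 mm toward +y of the expected point. Correcting for that and lowering to just above the mouth.

```bash
python3 -m jog '{"fingers":[0.05,0.05,0.05,0.05,0.05],"dp":[[5,3,-1],[12,5,-1],[20,5,-1],[22,5,-1],[22,5,-1]],"twist":[0,0,0,0,0]}'|tail -4
python3 - <<'E'
from h import *
to([.6185,.330,.104],90)
c=r.capture("wrist"); im=np.ascontiguousarray(c["frame"][...,::-1]);t=r.get_state()["tcp_pos"];print(c["intrinsics"][0,0])
for p,col in(([.6198,.3328,.06],(0,255,0)),):
    u=w2p(c,p);print(u);cv2.drawMarker(im,tuple(int(x) for x in u),col,0,6)
cv2.imwrite("pics/w6.png",cv2.resize(im[150:270,210:350],None,fx=4,fy=4))
E
```

```text
tcp_pos: [0.617, 0.3289, 0.1685]
eef_rot: [41.9, 89.3, -137.7]
contact_force: [0.5, 0.6, 0.5]
gripper_width: 0.0156
dp [64.4 -1.6 -2.1] twist 0.4 jaw -89.6 tcp [0.617  0.3289 0.1685] j6 46.0 w 0.0156 t 37.7
339.08545069272327
[272.03727397 207.2735145 ]
```

View pics/w6.png

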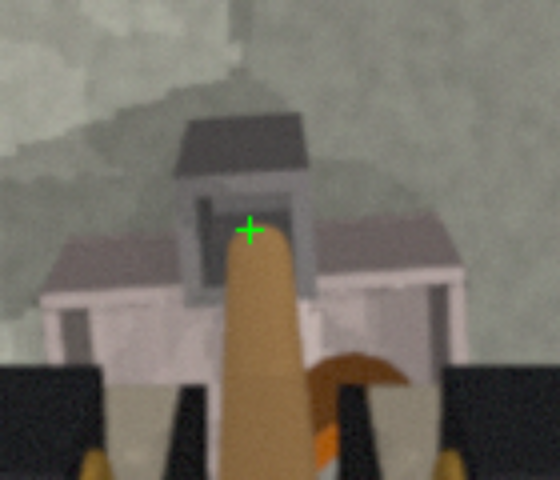

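Foot ≈(259,250), mouth centre ≈(248,239) in the crop: shift +2 mm in x and +2 mm in y, as computed. Then insert.

```bash
python3 -m jog '{"fingers":[0.05,0.05,0.05,0.05,0.05],"dp":[[0,-2,-2],[0,-2,-2],[3,-2,-2],[9,-2,-2],[16,-2,-2]],"twist":[0,0,0,0,0]}'|tail -4
python3 -m jog '{"fingers":[0.05,0.05,0.05,0.05,0.05],"dp":[[5,0,0],[10,0,0],[15,0,0],[20,0,0],[24,0,0]],"twist":[0,0,0,0,0]}'|tail -4
python3 -c "
from h import *
to([.6185,.330,.108],90)"
```

```text
tcp_pos: [0.6189, 0.3309, 0.1523]
eef_rot: [41.9, 89.3, -137.7]
contact_force: [-0.5, -0.8, -0.6]
gripper_width: 0.0156
tcp_pos: [0.6186, 0.3307, 0.1278]
eef_rot: [41.8, 89.3, -137.8]
contact_force: [-1.2, 1.3, -0.9]
gripper_width: 0.0155
dp [19.8  0.5 -0. ] twist 0.4 jaw -89.6 tcp [0.6186 0.3307 0.1278] j6 46.0 w 0.0155 t 38.75
```

```bash
python3 -m jog '{"fingers":[0.05,0.05,0.05,0.05,0.05],"dp":[[5,0,0],[10,0,0],[15,0,0],[19,0,0],[19,0,0]],"twist":[0,0,0,0,0]}'|tail -4
python3 -m jog '{"fingers":[0.45,0.45,0.45,0.45,0.45],"dp":[[0,0,0],[0,0,0],[0,0,0],[0,0,0],[0,0,0]],"twist":[0,0,0,0,0]}'|tail -4
python3 -m jog '{"fingers":[0.45,0.45,0.45,0.45,0.45],"dp":[[-15,0,0],[-45,0,0],[-90,0,0],[-135,0,0],[-175,0,0]],"twist":[0,0,0,0,0]}'|tail -4
python3 - <<'E'
from h import *
to([.6687,.0291,.28],90)
c=r.capture("wrist"); d=r.capture("scene")
o=np.zeros((420,790,3),np.uint8);o[:,:420]=c["frame"][:,70:490,::-1];o[:360,425:785]=cv2.resize(d["frame"][130:250,360:480,::-1],(360,360))
cv2.imwrite("pics/w7.png",o)
print([i for i in items() if i[3][0]<.7 and .27<i[3][1]<.38])
E
```

```text
tcp_pos: [0.6181, 0.3303, 0.1079]
eef_rot: [41.3, 89.3, -138.4]
contact_force: [-0.5, -0.4, -0.5]
gripper_width: 0.0156
tcp_pos: [0.6183, 0.3304, 0.1081]
eef_rot: [41.3, 89.3, -138.3]
contact_force: [0.2, 0.1, 0.7]
gripper_width: 0.039
tcp_pos: [0.6201, 0.3317, 0.2873]
eef_rot: [44.4, 89.4, -135.2]
contact_force: [0.4, 1.4, -0.6]
gripper_width: 0.0397
dp [  9.  302.9 -46.7] twist 0.4 jaw -89.6 tcp [0.6201 0.3317 0.2873] j6 46.0 w 0.0397 t 40.25
[('bot', np.int32(74), [142.4, 200.9], [0.5603, 0.309]), ('bot', np.int32(67), [127.1, 220.0], [0.5168, 0.3427]), ('bot', np.int32(77), [143.2, 236.6], [0.4785, 0.305]), ('bot', np.int32(80), [130.3, 255.6], [0.4362, 0.3331]), ('bot', np.int32(75), [150.0, 264.0], [0.4169, 0.2882])]
```

View pics/w7.png

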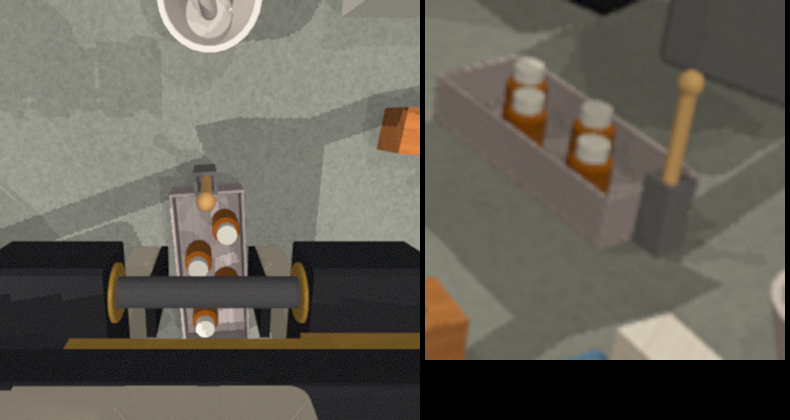

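The tray stick stands in its pocket (ball at (690,82) in the scene crop), and the four bottles are upright. Next, the second stick.

```bash
python3 -m jog '{"fingers":[0.4,0.4,0.4,0.4,0.4],"dp":[[0,30,-5],[0,75,-11],[0,120,-18],[0,165,-25],[0,205,-32]],"twist":[0,0,0,0,0]}'|tail -4
python3 -m jog '{"fingers":[0.4,0.4,0.4,0.4,0.4],"dp":[[0,40,-6],[0,80,-12],[0,98,-15],[0,98,-15],[0,98,-15]],"twist":[0,0,0,0,0]}'|tail -4
python3 - <<'E'
from h import *
c=r.capture("wrist");hsv=cv2.cvtColor(c["frame"],cv2.COLOR_RGB2HSV);u=w2p(c,[.6687,.0291,.142]);print(u)
m=(hsv[...,0]>9)&(hsv[...,0]<22)&(hsv[...,1]>90)&(hsv[...,2]>120)
for ce,a,_ in blobs(m,40,2000):
    if abs(ce-u).max()<60:print(a,ce,p2w(c,ce,.142))
to([.6687,.0291,.113],90)
E
```

```text
tcp_pos: [0.6541, 0.1256, 0.2893]
eef_rot: [46.2, 89.7, -133.4]
contact_force: [0.6, -0.1, 0.1]
gripper_width: 0.035
tcp_pos: [0.6695, 0.0277, 0.2893]
eef_rot: [40.5, 89.7, -139.2]
contact_force: [0.2, -0.4, 0.2]
gripper_width: 0.0351
[276.06488694 200.25592635]
dp [ 1.763e+02 -1.300e+00  1.000e-01] twist 0.4 jaw -89.6 tcp [0.6695 0.0284 0.2893] j6 71.0 w 0.0356 t 41.45
```

```bash
python3 -m jog '{"fingers":[0.4,0.4,0.4,0.4,0.4],"dp":[[35,-1,0],[80,-1,0],[120,-1,0],[155,-1,0],[175,-1,0]],"twist":[0,0,0,0,0]}'|tail -4
python3 -m jog '{"fingers":[0.4,0.1,0.05,0.05,0.05],"dp":[[0,0,0],[0,0,0],[0,0,0],[0,0,0],[0,0,0]],"twist":[0,0,0,0,0]}' 20|tail -4
python3 -m jog '{"fingers":[0.05,0.05,0.05,0.05,0.05],"dp":[[0,0,0],[-10,0,0],[-30,0,0],[-60,0,0],[-90,0,0]],"twist":[0,0,0,0,0]}'|tail -4
python3 -m jog '{"fingers":[0.05,0.05,0.05,0.05,0.05],"dp":[[-20,0,0],[-35,30,0],[-35,75,0],[-35,120,0],[-35,160,0]],"twist":[0,0,0,0,0]}'|tail -4
python3 -c "
from h import *
to([.5515,-.312,.21],90)"
```

```text
tcp_pos: [0.667, 0.0302, 0.1109]
eef_rot: [26.7, 89.5, -152.9]
contact_force: [0.2, -0.2, 0.9]
gripper_width: 0.0352
tcp_pos: [0.6678, 0.0305, 0.1125]
eef_rot: [32.4, 89.6, -147.1]
contact_force: [-0.2, 0.3, 3.4]
gripper_width: 0.0152
tcp_pos: [0.6681, 0.0306, 0.204]
eef_rot: [32.3, 89.6, -147.2]
contact_force: [1.0, 0.6, -1.3]
gripper_width: 0.0152
tcp_pos: [0.6694, -0.1311, 0.2409]
eef_rot: [37.5, 89.6, -142.0]
contact_force: [-0.9, -0.6, -1.4]
gripper_width: 0.0157
dp [ 32.1 179.7 119.3] twist 0.5 jaw -89.5 tcp [ 0.6694 -0.1311  0.2409] j6 85.0 w 0.0157 t 43.45
```

```bash
python3 -m jog '{"fingers":[0.05,0.05,0.05,0.05,0.05],"dp":[[0,30,20],[0,65,43],[0,100,66],[0,140,93],[0,170,112]],"twist":[0,0,0,0,0]}'|tail -4
python3 -m jog '{"fingers":[0.05,0.05,0.05,0.05,0.05],"dp":[[10,5,4],[30,10,7],[50,10,7],[64,10,7],[64,10,7]],"twist":[0,0,0,0,0]}'|tail -4
python3 - <<'E'
from h import *
to([.552,-.311,.104],90)
c=r.capture("wrist"); im=np.ascontiguousarray(c["frame"][...,::-1]);t=r.get_state()["tcp_pos"]
for p,col in(([.553,-.3095,.06],(0,255,0)),):
    u=w2p(c,p);print(u);cv2.drawMarker(im,tuple(int(x) for x in u),col,0,6)
cv2.imwrite("pics/w8.png",cv2.resize(im[150:270,210:350],None,fx=4,fy=4))
E
```

```text
tcp_pos: [0.5571, -0.304, 0.2432]
eef_rot: [43.8, 89.7, -135.7]
contact_force: [0.5, -0.7, 0.7]
gripper_width: 0.0154
tcp_pos: [0.549, -0.3136, 0.1773]
eef_rot: [20.2, 89.5, -159.3]
contact_force: [-0.2, 0.4, 0.1]
gripper_width: 0.0154
dp [73.2 -2.8 -3.6] twist 0.5 jaw -89.5 tcp [ 0.549  -0.3136  0.1773] j6 102.0 w 0.0154 t 44.45
[272.68996843 202.92978282]
```

View pics/w8.png

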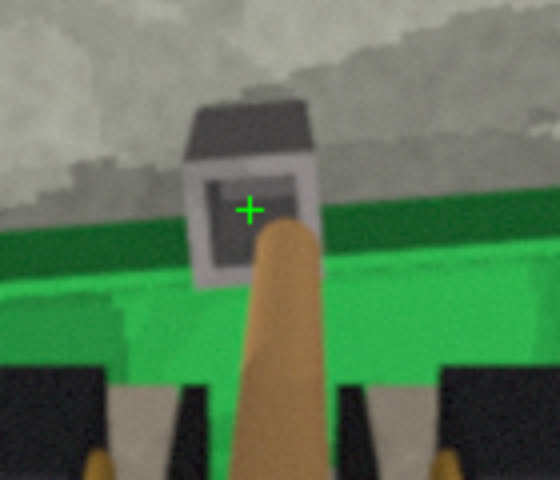

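Foot ≈(288,244), mouth centre ≈(254,223) in the crop: ≈6 mm toward +y and ≈3.5 mm toward +x. Shifting, then one more look.

```bash
python3 -m jog '{"fingers":[0.05,0.05,0.05,0.05,0.05],"dp":[[0,-3,-2],[0,-6,-4],[5,-6,-4],[8,-6,-4],[8,-6,-4]],"twist":[0,0,0,0,0]}'|tail -4
python3 - <<'E'
from h import *
to([.552,-.308,.104],90)
c=r.capture("wrist"); im=np.ascontiguousarray(c["frame"][...,::-1])
cv2.imwrite("pics/w9.png",cv2.resize(im[150:270,210:350],None,fx=4,fy=4))
E
```

```text
tcp_pos: [0.5533, -0.3077, 0.1701]
eef_rot: [26.7, 89.6, -152.8]
contact_force: [-0.6, -0.6, -0.3]
gripper_width: 0.0157
dp [66.1  0.1  0.9] twist 0.5 jaw -89.5 tcp [ 0.5533 -0.3077  0.1701] j6 102.0 w 0.0157 t 45.0
```

View pics/w9.png

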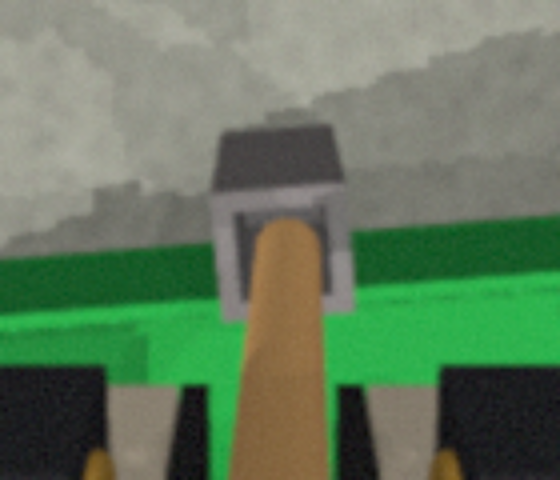

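Foot ≈(287,246), mouth centre ≈(282,254): within 1.5 mm. Inserting.

```bash
python3 -m jog '{"fingers":[0.05,0.05,0.05,0.05,0.05],"dp":[[2,-1,1],[5,-1,1],[9,-1,1],[14,-1,1],[19,-1,1]],"twist":[0,0,0,0,0]}'|tail -4
python3 -m jog '{"fingers":[0.05,0.05,0.05,0.05,0.05],"dp":[[5,0,0],[10,0,0],[15,0,0],[20,0,0],[24,0,0]],"twist":[0,0,0,0,0]}'|tail -4
python3 -c "
from h import *
to([.552,-.308,.108],90)"
```

```text
tcp_pos: [0.5522, -0.3069, 0.1508]
eef_rot: [27.9, 89.6, -151.6]
contact_force: [0.2, 0.4, -0.6]
gripper_width: 0.0154
tcp_pos: [0.552, -0.307, 0.1263]
eef_rot: [26.3, 89.6, -153.3]
contact_force: [0.5, -0.3, -0.1]
gripper_width: 0.0151
dp [18.3  0.9 -0.1] twist 0.5 jaw -89.5 tcp [ 0.552  -0.307   0.1263] j6 102.0 w 0.0151 t 46.05
```

```bash
python3 -m jog '{"fingers":[0.05,0.05,0.05,0.05,0.05],"dp":[[5,0,0],[10,0,0],[15,0,0],[18,0,0],[18,0,0]],"twist":[0,0,0,0,0]}'|tail -4
python3 -m jog '{"fingers":[0.45,0.45,0.45,0.45,0.45],"dp":[[0,0,0],[0,0,0],[0,0,0],[0,0,0],[0,0,0]],"twist":[0,0,0,0,0]}'|tail -4
python3 -m jog '{"fingers":[0.45,0.45,0.45,0.45,0.45],"dp":[[-15,0,0],[-45,0,0],[-90,0,0],[-135,0,0],[-175,0,0]],"twist":[0,0,0,0,0]}'|tail -4
python3 -m jog '{"fingers":[0.45,0.45,0.45,0.45,0.45],"dp":[[0,30,0],[0,70,0],[0,100,0],[0,110,0],[0,110,0]],"twist":[0,0,0,0,0]}'|tail -4
python3 - <<'E'
from h import *
c=r.capture("top"); d=r.capture("scene")
o=np.zeros((600,790,3),np.uint8);o[:390,:390]=cv2.resize(c["frame"][130:290,105:265,::-1],(390,390));o[:390,400:790]=cv2.resize(c["frame"][150:310,345:505,::-1],(390,390))
o[395:,:390]=cv2.resize(d["frame"][170:273,70:265,::-1],(390,205));o[395:,400:790]=cv2.resize(d["frame"][140:243,290:485,::-1],(390,205))
cv2.imwrite("pics/f.png",o)
E
```

```text
tcp_pos: [0.5516, -0.307, 0.1077]
eef_rot: [22.4, 89.5, -157.1]
contact_force: [0.9, 0.3, -0.3]
gripper_width: 0.0152
tcp_pos: [0.5517, -0.307, 0.1078]
eef_rot: [23.4, 89.5, -156.1]
contact_force: [-0.3, -0.0, 0.0]
gripper_width: 0.0391
tcp_pos: [0.553, -0.3065, 0.2855]
eef_rot: [31.6, 89.6, -148.0]
contact_force: [0.7, -0.5, 0.3]
gripper_width: 0.0395
tcp_pos: [0.5534, -0.4178, 0.2851]
eef_rot: [25.2, 89.5, -154.4]
contact_force: [-0.5, -0.0, 0.2]
gripper_width: 0.0393
```

View pics/f.png

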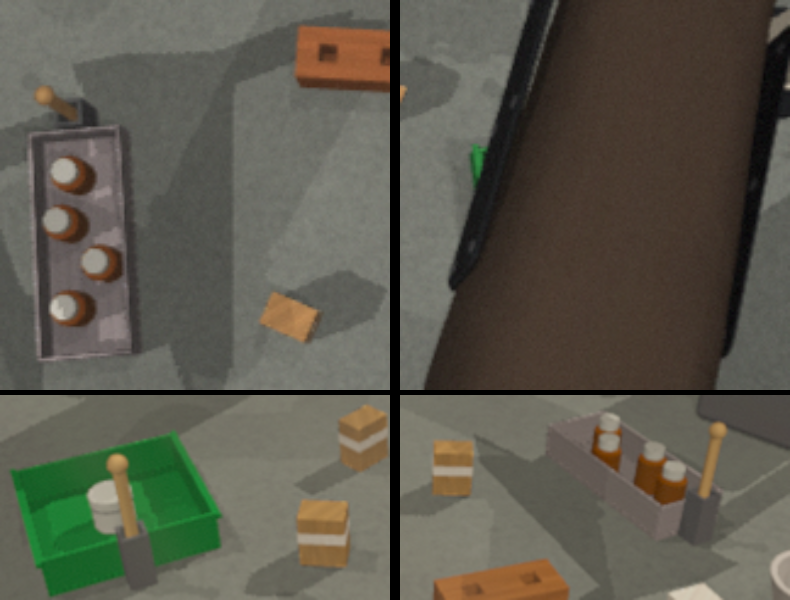

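Run:
```python
from h import *
d=r.capture("scene");hsv=cv2.cvtColor(d["frame"],cv2.COLOR_RGB2HSV)
m=(hsv[...,0]>9)&(hsv[...,0]<22)&(hsv[...,1]>80)&(hsv[...,2]>100)
for n,p in(('tray',(.6198,.3328)),('basket',(.553,-.3095))):
    u=w2p(d,[*p,.136]);print(n,'ball expected',u.round(1),'top',w2p(d,[*p,.145]).round(1),'mouth',w2p(d,[*p,.06]).round(1))
    for ce,a,mm in blobs(m,30,1500):
        q=np.argwhere(mm)
        if abs(ce-u).max()<40:print(a,ce.round(1),'top px',q[q[:,0]==q[:,0].min()].mean(0)[::-1],'bottom',q[:,0].max())
print([i for i in items() if i[3][0]<.65 and i[3][1]>-.2])
```

```text
tray ball expected [448.3 156.8] top [449.2 152.9] mouth [441.3 187.8]
254 [445.5 171. ] top px [449. 153.] bottom 191
53 [416. 173.] top px [410.5 169. ] bottom 177
56 [426.3 183.2] top px [420. 179.] bottom 186
basket ball expected [127.6 203. ] top [126.7 198.7] mouth [134.7 236.8]
287 [131.3 219.3] top px [128.5 200. ] bottom 241
[('bot', np.int32(85), [130.6, 199.5], [0.5638, 0.3362]), ('bot', np.int32(78), [127.4, 219.8], [0.5174, 0.342]), ('bot', np.int32(50), [149.4, 227.1], [0.4999, 0.2916]), ('bot', np.int32(79), [143.2, 236.6], [0.4786, 0.3052]), ('bot', np.int32(83), [130.2, 255.5], [0.4364, 0.3335]), ('bot', np.int32(97), [150.7, 264.1], [0.4166, 0.2867])]
```

```bash
python3 -c "
from plant import r
print(r.close_job(), r.get_state()['contact_force'])"
```

```text
the job is handed in; nothing more can be done
the job is handed in; nothing more can be done
```

All five items on the counter are sorted, both flag sticks are in their pockets, and the job was handed in at about 48 s of the 208 s allowed. The hand-in gives no verdict, so what follows is from my own last checks.

- **Bottles:** the four amber bottles stand upright in the steel tray. One moved about 27 mm sideways after I placed it (I take it to be the announced knock), but it is still upright inside the tray.
- **Tub:** the one white tub stands in the green basket. My last top picture had the arm in front of the basket, so this rests on the scene camera.
- **Sticks:** they went in last, ball up, with no measurable resistance going in. In the scene image each ball top is within about 1.5 px (roughly 2–3 mm) of where a fully seated stick should be. That is consistent with both being at the bottom, but I could not see the feet directly.
- **Cartons:** I never touched them. The last pictures show them standing, though I did not measure their final positions.
- **Forces:** setting down the first bottle and the tub gave brief contact readings of 35 N and 24 N at the tool, through the held object. The highest is well under the 120 N wrist limit.
- **At hand-in:** the arm was clear of everything, with the contact force near zero on the last move.

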